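Change the rings of a sample carousel

TASK

Change the sample carousel over: pull up the sprung collar on top of the hub and turn it to release, take off the fine-slotted ring or rings and leave them lying flat, boss up, in the round steel dish (one on the other is fine). Then slide the wide-pocketed rings fully home on the keyed hub, boss up, the largest at the bottom and the smallest on top, and lock the collar over them again, let right down. Do not knock over the glass staining jar.

Things in the scene. Friction and masses are not known exactly. Their poses are not given: they have to be found in the camera images.
- drive: Low white drive unit, fixed, 110 (x) x 120 mm, 40 mm high, with a round seat 70 mm across on top, 46 mm above the work surface; turned by up to 0.3 rad. It carries the hub at its centre. Origin: centre of the underside; its front panel faces -x, to the robot.
- hub: Upright stepped steel hub, 44 mm tall. Three tiers (core / splines, radius): 21/26, 16/21, 11/16 mm, with seats at 0, 15.5 and 31 mm for large, middle and small rings. Splines: master, 19 mm wide, towards the hub's +x (to the front panel); two of 8 mm at 120, 240 degrees. So a ring goes home only with its +x along the hub's +x (5 degrees, 2 mm play). Origin: centre of the lowest seat, z up.
- collar_grip (a point): Centre of the grip bar on the collar that tops the hub: bar 18 mm long (this frame's x), 12 wide (y), 14 tall; pinch its width from above. Under it, 7 mm below this point, lobes reach out to 15.5 mm radius. On the hub's axis, 56 mm above the hub's origin when the collar is down; the bar's top is 63 mm above it. Released, this x lies along the hub's x.
- collar_lift (a joint): How far the collar is pulled up, m: 0 down, 0.014 its stop. A spring pulls it down, 6 N at 0, 13 N at the stop. While it is down a pin inside keeps it from turning: pull up 9 to 12 mm, turn, let down. Locked, it rests on the top ring at 0.002.
- collar_turn (a joint): Turn of the collar, rad, clockwise seen from above: 0 released (lobes in line with the hub's splines: the small-bored top ring can pass), 1.05 (60 degrees) locked (lobes over the top ring); stops at both ends. It starts locked.
- ring_large: Largest new ring, grey plastic, 15 mm tall, for the lowest seat (or absent): flange 108 mm across, 5 mm thick, 10 wide U pockets in its rim; hexagonal boss, 62 mm across flats (facing 0, 60, 120.. degrees from +x): grip there. Bore: wide groove (23.5 mm) towards +x, two narrow (12.5 mm) at 120, 240 degrees; black lines on rim and boss mark +x. Starts boss (z) up. Origin: centre of underside.
- ring_middle: Middle new ring, grey plastic, 15 mm tall, for the middle seat (or absent): flange 94 mm across, 5 mm thick, 8 wide U pockets in its rim; hexagonal boss, 52 mm across flats (facing 0, 60, 120.. degrees from +x): grip there. Bore: wide groove (23.5 mm) towards +x, two narrow (12.5 mm) at 120, 240 degrees; black lines on rim and boss mark +x. Starts boss (z) up. Origin: centre of underside.
- ring_small: Smallest new ring, grey plastic, 15 mm tall, for the top seat: flange 80 mm across, 5 mm thick, 6 wide U pockets in its rim; hexagonal boss, 44 mm across flats (facing 0, 60, 120.. degrees from +x): grip there. Bore: wide groove (23.5 mm) towards +x, two narrow (12.5 mm) at 120, 240 degrees; black lines on rim and boss mark +x. Starts boss (z) up. Origin: centre of underside.
- slotted_low: Fine-slotted ring on the hub's lowest seat at the start (or absent), grey plastic, 15 mm tall: flange 96 mm across, 5 mm thick, 24 narrow slots in its rim; hexagonal boss on it, 62 mm across flats that face 0, 60, 120.. degrees from +x. Same bore grooves as the new rings. Origin: centre of underside; z up through the boss.
- slotted_mid: Fine-slotted ring on the hub's middle seat at the start (or absent), grey plastic, 15 mm tall: flange 92 mm across, 5 mm thick, 24 narrow slots in its rim; hexagonal boss on it, 62 mm across flats that face 0, 60, 120.. degrees from +x. Same bore grooves as the new rings. Origin: centre of underside; z up through the boss.
- slotted_top: Fine-slotted ring on the hub's top seat at the start, grey plastic, 15 mm tall: flange 88 mm across, 5 mm thick, 24 narrow slots in its rim; hexagonal boss on it, 62 mm across flats that face 0, 60, 120.. degrees from +x. Same bore grooves as the new rings. Origin: centre of underside; z up through the boss.
- dish: Shallow round steel dish, fixed: 128 mm in diameter at the rim, about 110 mm at the floor, 8 mm high, floor 3 mm thick. Origin: centre of the underside.
- staining_jar: Glass staining jar with a lid at the back of the surface behind the drive, 50 x 58 mm, 92 mm tall, loose. Origin: centre of the underside.
There are look-alikes about, which are no part of the job. Leave any purple look-alike of the slotted_mid alone.

How it is judged:
By the outcome, as a careful person would: the job done as asked, in the order asked, and still so for the second after the job is handed in, with the robot touching nothing.
Of slotted_low, slotted_mid, ring_large, ring_middle only 3 to 4 are there at a start; the rules pass over those that are not, and their reading is None.
At some moment in a run one of ring_large, ring_middle, ring_small may be knocked a few centimetres aside while the robot is not near it.
It also fails if it takes over 210 s, if anything falls off the work surface, if the arm or the gripper's body presses on something with over 40 N, if the wrist force passes 120 N, or if a joint passes its speed limit or range.

ROBOT

A 6-joint arm with a two-finger parallel gripper is mounted at the origin on a cart in front of the work surface, level with it; the furniture and walls round the work are solid. World frame = base frame: x ahead of the robot, y to its left, z up, the work surface at z = 0. Lengths are in m, angles in degrees, forces in N, time in s.
With the tool pointing down it reaches from about 0.25 to 0.725 m from the base axis. Payload 9.7 kg.
Tool frame: the origin (TCP) lies between the finger pads; the fingertips stand 22 mm ahead of it and the grasp point (between the pads) lies 3 mm ahead of it; z points along the fingers, y is the line along which they close (so a half turn about z gives the same grasp; the last joint's range is limited). The gripper opens to 85 mm and grips with 20 to 120 N. Pads are 22 mm wide; open, the fingers measure 114 mm over their backs; the gripper's body (76 mm by 85 mm) begins 54 mm behind the grasp point. The pads swing forward as they close: fully open they stand 13 mm farther back than shut.
Start: joints at [-67.953, 4.979, 10.078, 95.1, 0, 90], TCP at [0.206, -0.51, 0.253] pointing down, gripper open.
Joint ranges: [-179.16, 179.16], [-48.56, 103.87], [-65.8, 70.77], [-126.05, 130.52], [-82.76, 87.17], [-180, 180]. Speed limits (degrees/s): [127.2, 127.2, 147.25, 180, 180, 180].

INTERFACE

Orientations are given as [roll, pitch, yaw] about the fixed x, y, z axes, in that order (R = Rz(yaw) Ry(pitch) Rx(roll)).
In Python, from workcell import bot, viewer, finder gives the robot as it stands.
- The arm moves only by the tool move_arm, never from a script. Its arguments are lists of equal length, an entry for each row: "offset": the shift along the tool's x, y, z in cm, a list of three; "twist": the turn, a rotation vector about the tool's x, y, z in rad, a list of three; "grip": the opening, from 0 (shut) to 1 (fully open). In form: {"offset": [[x, y, z], ...], "twist": [[ax, ay, az], ...], "grip": [grip, ...]}. A call has 1 to 5 rows; each row shifts and turns the commanded pose from where the row before left it, along the tool's axes as they then stand; what a row does not reach is not made up. A row lasts 1/10 s, in which the tool goes at most 50 mm and 8.59 degrees, less where a joint would pass 70% of its speed; a pose out of reach is approached as far as the arm can. A call is refused whole if a number of a shift passes 5 or a number of a turn 0.15, either way. A call with a gripper value outside its range is refused whole. The fingers move at their own pace and stop on an object; "force" is the grip in N (left out, the last holds). Time passes only in rows, so rows that do not move let the fingers close. It gives the time, the measured TCP pose, the force, the opening and the grip force at its end, in the units of the state.
- bot.get_obs(): the state, without advancing time (a new reading comes with each control period).
- viewer.camera(name): name is "scene" or "side" or "wrist"; returns a dict with "color" (480x640x3 uint8, red, green, blue), "depth" (480x640 float32, m along the optical axis (not along the pixel's ray), 0 where there is no reading), "vfov" (degrees; the focal length in pixels is half the picture's height over the tangent of half this angle, whatever the lens; pixels are square), "cx", "cy" (the principal point, pixels), "k1" (the pictures are not rectified: a ray, as slopes to the right and down, at radius r is drawn at 1 + k1 r^2 times it, then the intrinsics apply), "position" and "attitude" of the camera in the world; the wrist camera has in their place "tool_from_camera" (4x4, takes a point from camera to tool coordinates, whose origin is the TCP and whose axes are the flange's). Camera axes: x right, y down, z forward; pixel columns grow to the right and rows downward; lengths in m; the calibration is good to about 2 mm. A picture is of the moment at which its call begins: read the wrist's pose just before it.
- bot.job_done(): hands the job in; it is judged then, once.
Trained networks look in a picture, given as the dict that the camera call returned (one of the last four; its "shot" number tells which), for a name from the list of things; names that differ only in an ending like _2 or _b are one class to them, and where a whole thing is asked for, a point or a joint stands for the part that bears it (a point fixed in the world has none). Each returns a list of dicts, best first, with "p" (0 to 1); they miss things now and then, are a little off and sometimes report something else, mostly with a low value. They report only what shows in the picture. A call takes as long as a camera call. They do not tell look-alikes from the thing itself.
- finder.boxes_of(picture, thing): "position" ([column, row] in pixels, amid what is visible of it).
- finder.pinpoint(picture, thing): "position" ([column, row] in pixels: a listed point, or the origin of a listed thing).
The state is a dict: "time": time; "q": joint angles; "qd": joint speeds; "joint_efforts": joint torques, N m; "ee_pos": TCP position; "tcp_rot": TCP orientation; "wrist_force": force on the tool from outside, world axes, zero at the start; "torque": the same for the moment, N m; "opening": finger opening in m; "grasp_force": force on a finger pad.
Only numpy, scipy, OpenCV 4.12 (cv2) and the standard library are available. Lean on these libraries where they do the work, as an engineer would, in place of code of your own. Each camera call takes 0.05 s, during which the arm holds its last target. There are 200 camera calls.

## Working session

There is one attempt and no reset: what is moved stays moved. The work goes in short steps, Python scripts to look and compute and a tool call to move; the robot and the scene stay as the last step left them, time stands still between calls to the robot, and variables do not carry over. Pictures are saved under pics/ and viewed, at most 14 in all, crops included, and the job is handed in when it is done.

Besides the shell and the picture viewer there is one more tool, called after "Call:" by a JSON object that holds its "fn" and its "kwargs". move_arm: Moves the arm, as the interface text tells. Its arguments: {"type":"object","properties":{"offset":{"type":"array","items":{"type":"array","items":{"type":"number"}}},"twist":{"type":"array","items":{"type":"array","items":{"type":"number"}}},"grip":{"type":"array","items":{"type":"number"}},"force":{"type":"number"}},"required":["offset","twist","grip"]}

```bash
ls; mkdir -p pics
cat > h.py <<'E'
import numpy as np, cv2
from scipy.spatial.transform import Rotation as R
from workcell import bot, viewer, finder
def Rm(a): 
    a=np.array(a,float)
    return a if a.shape==(3,3) else R.from_euler('xyz',a,degrees=True).as_matrix()
def tcp():
    o=bot.get_obs(); T=np.eye(4); T[:3,:3]=Rm(o['tcp_rot']); T[:3,3]=o['ee_pos']; return T
def shot(name):
    T=tcp(); p=viewer.camera(name)
    if 'tool_from_camera' in p: p['T']=T@np.array(p['tool_from_camera'])
    else:
        M=np.eye(4); M[:3,:3]=Rm(p['attitude']); M[:3,3]=p['position']; p['T']=M
    p['f']=240/np.tan(np.radians(p['vfov'])/2)
    return p
def ray(p,uv):
    d=(np.array(uv,float)-[p['cx'],p['cy']])/p['f']; s=d.copy()
    for _ in range(10): s=d/(1+p['k1']*(s@s))
    return np.array([s[0],s[1],1.])
def at_depth(p,uv,d=None):
    if d is None:
        u,v=np.round(uv).astype(int); w=p['depth'][max(v-1,0):v+2,max(u-1,0):u+2]; d=np.median(w)
    return (p['T']@np.append(ray(p,uv)*d,1))[:3]
def at_z(p,uv,z):
    r=p['T'][:3,:3]@ray(p,uv); o=p['T'][:3,3]; return o+r*(z-o[2])/r[2]
def proj(p,X):
    c=np.linalg.inv(p['T'])@np.append(X,1); s=c[:2]/c[2]; s=s*(1+p['k1']*(s@s)); return s*p['f']+[p['cx'],p['cy']]
def save(p,n,crop=None,scale=1):
    im=p['color'][:,:,::-1]
    if crop: im=im[crop[1]:crop[3],crop[0]:crop[2]]
    cv2.imwrite('pics/'+n,cv2.resize(im,None,fx=scale,fy=scale))
E
python3 - <<'E'
from h import *
print(bot.get_obs())
for n in ['scene','side']:
    p=shot(n); save(p,n+'0.png'); print(n,p['T'].round(3).tolist(),p['vfov'],p['k1'],p.get('attitude'))
    for t,z in [('drive',0),('hub',.046),('collar_grip',.102),('ring_large',0),('ring_middle',0),('ring_small',0),('slotted_low',.046),('slotted_mid',.0615),('slotted_top',.077),('dish',0),('staining_jar',0)]:
        print(t,[(np.round(x['p'],2),np.round(x['position']).tolist(),at_z(p,x['position'],z).round(3).tolist()) for x in finder.pinpoint(p,t)[:4]])
E
```

```text
pics
{'time': 0.0, 'q': array([-6.79504194e+01,  5.00888989e+00,  1.00332942e+01,  9.51020075e+01,
       -7.97506607e-05,  9.00025830e+01]), 'qd': array([-0.04394967,  0.07683127,  0.03262595, -0.07223464,  0.02354877,
       -0.10391067]), 'joint_efforts': array([-5.63962549e-04, -5.20389032e+01,  4.64800966e+01,  1.61484873e-02,
       -6.43950693e-05, -1.05104218e-05]), 'ee_pos': array([ 0.206389 , -0.5095617,  0.2525939]), 'tcp_rot': array([-1.79922397e+02,  8.32490565e-05,  2.20469977e+01]), 'wrist_force': array([0.4906278 , 0.12818184, 0.11722534]), 'torque': array([-0.01834551, -0.04343779, -0.03351239]), 'grasp_force': 0.0, 'opening': 0.08528032134162816}
scene [[0.977, 0.169, -0.128, 0.679], [0.212, -0.793, 0.571, -0.407], [-0.005, -0.585, -0.811, 0.784], [0.0, 0.0, 0.0, 1.0]] 57.22351175736602 -0.10980617186911308 [-144.2005703     0.28376335   12.2245075 ]
drive [(np.float64(0.66), [332.0, 283.0], [0.602, 0.04, 0.0])]
hub [(np.float64(0.49), [335.0, 271.0], [0.606, 0.043, 0.046])]
collar_grip [(np.float64(0.56), [331.0, 254.0], [0.598, 0.044, 0.102])]
ring_large [(np.floa
[... 1098 characters left out ...]
 [(np.float64(0.82), [234.0, 250.0], [0.48, 0.212, 0.0])]
slotted_low [(np.float64(0.98), [327.0, 252.0], [0.604, 0.049, 0.046]), (np.float64(0.57), [324.0, 243.0], [0.615, 0.083, 0.046]), (np.float64(0.4), [236.0, 248.0], [0.461, 0.133, 0.046])]
slotted_mid [(np.float64(0.76), [327.0, 246.0], [0.602, 0.045, 0.062]), (np.float64(0.75), [307.0, 236.0], [0.586, 0.096, 0.062]), (np.float64(0.55), [330.0, 239.0], [0.62, 0.066, 0.062])]
slotted_top [(np.float64(0.62), [331.0, 240.0], [0.604, 0.034, 0.077]), (np.float64(0.17), [238.0, 290.0], [0.409, -0.045, 0.077])]
dish [(np.float64(0.89), [237.0, 288.0], [0.441, 0.076, 0.0])]
staining_jar [(np.float64(0.6), [366.0, 255.0], [0.706, 0.078, 0.0])]
```

View pics/scene0.png

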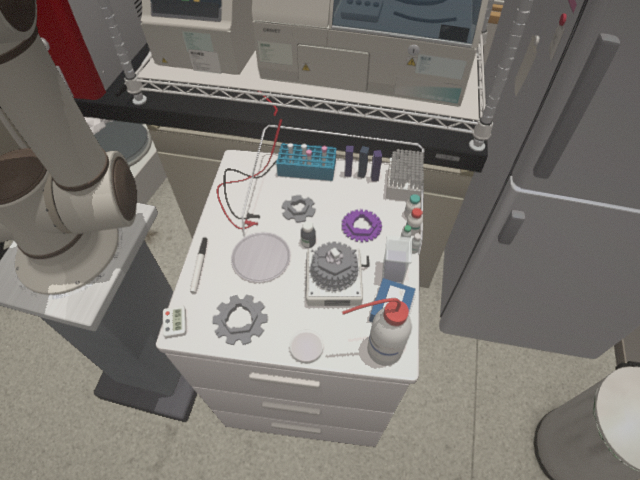

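View pics/side0.png

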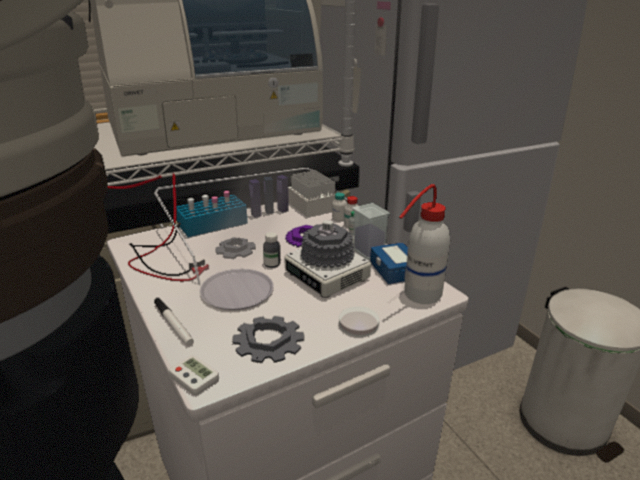

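The scene shows the large new ring at about (240,318), the small new ring at (298,208) and the dish at (261,257). The slotted stack on the drive is at (334,265). The purple look-alike is at (361,225). It would also pass for a slotted_mid, but I'm leaving it alone. I see no ring_middle, unless the (240,318) ring is it, so I'll count its pockets from close.

```bash
cat >> h.py <<'E'
def plan(x=None,y=None,z=None,yaw=None):
    "remaining shift (tool cm) and turn about tool z (rad) to a downward pose"
    T=tcp(); g=T[:3,3].copy()
    for i,v in enumerate((x,y,z)):
        if v is not None: g[i]=v
    cy=np.degrees(np.arctan2(T[1,0],T[0,0]))
    d=T[:3,:3].T@(g-T[:3,3])*100
    t=0 if yaw is None else -np.radians((yaw-cy+90)%180-90)
    print('pos',T[:3,3].round(4),'yaw',round(cy,2),'offset cm',d.round(2),'twist z',round(t,3))
E
python3 - <<'E'
from h import *
plan(.47,-.05,.36)
p=shot('wrist'); print(np.array(p['tool_from_camera']).round(3).tolist(),p['vfov'])
E
```

```text
pos [ 0.2065 -0.5098  0.2533] yaw 22.05 offset cm [ 41.69 -32.72 -10.67] twist z 0
[[0.001, -0.95, -0.314, 0.08], [1.0, 0.001, 0.001, 0.0], [-0.0, -0.314, 0.95, -0.122], [0.0, 0.0, 0.0, 1.0]] 62.573286895891776
```

Call:
{"fn": "move_arm", "kwargs": {"offset": [[3.5,-2.7,-2],[3.5,-2.7,-2],[3.5,-2.7,-2],[3.5,-2.7,-2],[3.5,-2.7,-2]], "twist": [[0,0,0],[0,0,0],[0,0,0],[0,0,0],[0,0,0]], "grip": [1,1,1,1,1]}}

```text
time: 1.75
ee_pos: [0.3184, -0.3173, 0.3543]
tcp_rot: [180.0, -0.0, 22.0]
wrist_force: [0.7, -1.1, 0.4]
opening: 0.0854
grasp_force: 0.0
```

Call:
{"fn": "move_arm", "kwargs": {"offset": [[3.5,-2.7,0],[3.5,-2.7,0],[3.5,-2.7,0],[3.5,-2.7,0],[3.5,-2.7,0]], "twist": [[0,0,0],[0,0,0],[0,0,0],[0,0,0],[0,0,0]], "grip": [1,1,1,1,1]}}

```text
time: 2.25
ee_pos: [0.43, -0.1264, 0.3535]
tcp_rot: [180.0, -0.0, 22.0]
wrist_force: [-0.2, -0.4, -0.1]
opening: 0.0854
grasp_force: 0.0
```

Call:
{"fn": "move_arm", "kwargs": {"offset": [[3.5,-2.7,0],[3.5,-2.7,0],[0,0,0],[0,0,0]], "twist": [[0,0,0],[0,0,0],[0,0,0.15],[0,0,0.15]], "grip": [1,1,1,1]}}

```text
time: 2.65
ee_pos: [0.4746, -0.0504, 0.3529]
tcp_rot: [-180.0, 0.0, 4.7]
wrist_force: [-0.4, -0.1, 0.3]
opening: 0.0858
grasp_force: 0.0
```

Run:
```python
from h import *
plan(.6,.045,.36,0)
p=shot('wrist'); save(p,'w1.png')
for t,z in [('drive',0),('hub',.046),('collar_grip',.104),('ring_large',0),('ring_middle',0),('ring_small',0),('slotted_low',.046),('slotted_mid',.0615),('slotted_top',.077),('dish',0)]:
    print(t,[(np.round(x['p'],2),np.round(x['position']).tolist(),at_z(p,x['position'],z).round(3).tolist()) for x in finder.pinpoint(p,t)[:4]])
```

```text
pos [ 0.4746 -0.0504  0.3529] yaw 4.69 offset cm [13.27 -8.48 -0.71] twist z 0.082
drive [(np.float64(0.94), [249.0, 58.0], [0.604, 0.043, 0.0])]
hub [(np.float64(0.76), [238.0, 51.0], [0.605, 0.047, 0.046])]
collar_grip [(np.float64(0.89), [224.0, 44.0], [0.603, 0.047, 0.104])]
ring_large [(np.float64(0.63), [342.0, 208.0], [0.439, -0.076, 0.0])]
ring_middle []
ring_small [(np.float64(0.72), [104.0, 154.0], [0.484, 0.218, 0.0]), (np.float64(0.32), [223.0, 194.0], [0.445, 0.07, 0.0])]
slotted_low []
slotted_mid [(np.float64(0.64), [113.0, 18.0], [0.627, 0.168, 0.062])]
slotted_top [(np.float64(0.66), [233.0, 45.0], [0.606, 0.045, 0.077])]
dish [(np.float64(0.93), [221.0, 198.0], [0.44, 0.073, 0.0])]
```

View pics/w1.png

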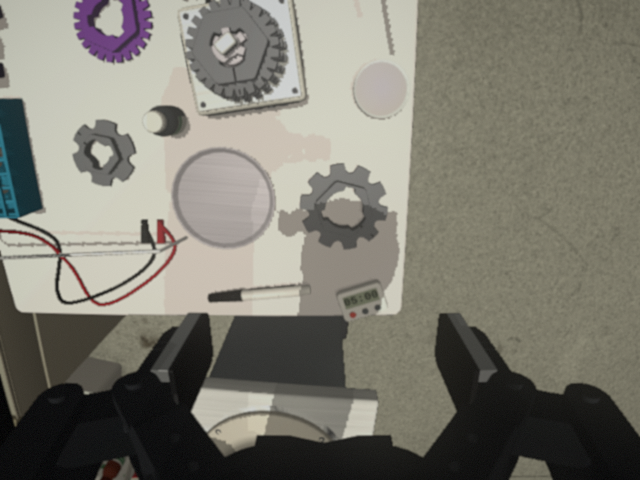

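The wrist view shows the large ring with 10 pockets at (342,207), the small ring with 6 at (104,152), and the dish at (222,197). The grey slotted stack on the drive is at (238,50) and the purple decoy at (113,20). The choices match the descriptions. Next I look at the hub from close.

Call:
{"fn": "move_arm", "kwargs": {"offset": [[4.2,-2,1.5],[4.2,-2,1.5],[4.2,-2,1],[4.2,-2,1],[0,0,0]], "twist": [[0,0,0],[0,0,0],[0,0,0],[0,0,0],[0,0,0]], "grip": [1,1,1,1,1]}}

```text
time: 3.7
ee_pos: [0.6381, 0.0447, 0.2961]
tcp_rot: [-180.0, 0.5, 5.0]
wrist_force: [0.5, -0.1, -1.3]
opening: 0.0853
grasp_force: 0.0
```

Run:
```python
from h import *
p=shot('wrist'); plan(.604,.046,.2,-48)
u,v=proj(p,[.604,.046,.09]).astype(int); print(u,v)
save(p,'w2.png',(max(u-130,0),max(v-110,0),u+130,v+110),3)
for t,z in [('drive',0),('hub',.046),('collar_grip',.104),('slotted_top',.077)]:
    print(t,[(np.round(x['p'],2),np.round(x['position']).tolist(),at_z(p,x['position'],z).round(4).tolist()) for x in finder.pinpoint(p,t)[:4]])
# drive top plane: points by depth z~.04
vv,uu=np.mgrid[0:480,0:640]; 
P=np.array([at_depth(p,(a,b),p['depth'][b,a]) for b in range(0,480,2) for a in range(0,640,2)]).reshape(240,320,3)
m=(abs(P[...,2]-.04)<.003)&(np.hypot(P[...,0]-.604,P[...,1]-.046)<.1)
(c,s,a)=cv2.minAreaRect(P[m][:,:2].astype(np.float32)*1000); print('drive rect',c,s,a)
for lo,hi in [(.078,.086),(.088,.096),(.1,.115)]:
    m=(P[...,2]>lo)&(P[...,2]<hi)&(np.hypot(P[...,0]-.604,P[...,1]-.046)<.06)
    print(lo,m.sum(),cv2.minAreaRect(P[m][:,:2].astype(np.float32)*1000),np.median(P[m][:,2]))
```

```text
pos [0.6363 0.0435 0.2987] yaw 4.99 offset cm [-3.13 -0.53  9.89] twist z 0.925
318 242
drive [(np.float64(0.73), [319.0, 214.0], [0.6054, 0.046, 0.0])]
hub [(np.float64(0.59), [323.0, 229.0], [0.603, 0.042, 0.046])]
collar_grip [(np.float64(0.63), [318.0, 249.0], [0.6031, 0.0457, 0.104])]
slotted_top [(np.float64(0.8), [320.0, 238.0], [0.6039, 0.0449, 0.077])]
drive rect (620.5662231445312, 65.91288757324219) (150.19432067871094, 150.53756713867188) 12.891389846801758
0.078 655 ((603.8990478515625, 44.49239730834961), (86.59750366210938, 86.962646484375), 2.091689348220825) 0.08267150432838372
0.088 854 ((603.4393920898438, 44.820228576660156), (69.18456268310547, 62.02968215942383), 42.637474060058594) 0.09266494850297527
0.1 93 ((603.7266845703125, 44.54385757446289), (12.642066955566406, 17.392494201660156), 43.54843521118164) 0.11081101970974372
```

View pics/w2.png

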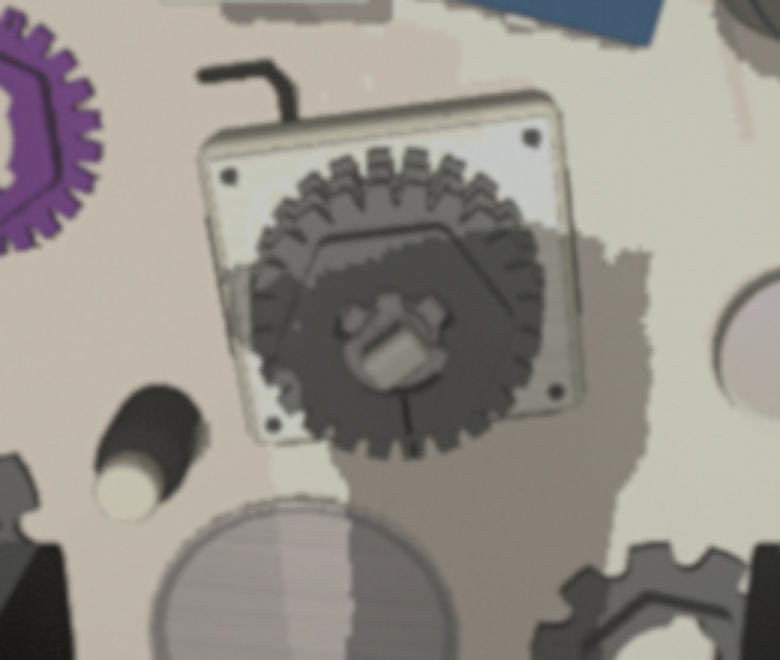

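The stack's keyline points down (400,400), toward the robot. The hub axis is at (0.6037, 0.0446) with yaw 192.6°. The collar bar is at (395,360), long axis 133°, and its top is at 0.111 m as expected for locked. Next: grip the collar.

Call:
{"fn": "move_arm", "kwargs": {"offset": [[-3.24,-0.4,3],[0,0,1.5],[0,0,1.5],[0,0,1.5],[0,0,1.5]], "twist": [[0,0,0],[0,0,0.13],[0,0,0.13],[0,0,0.13],[0,0,0.13]], "grip": [0.4,0.4,0.4,0.4,0.4], "force": 90}}

```text
time: 4.45
ee_pos: [0.5897, -0.095, 0.2172]
tcp_rot: [-174.1, 1.1, -11.7]
wrist_force: [0.2, -0.7, 0.1]
opening: 0.0341
grasp_force: 0.0
```

Call:
{"fn": "move_arm", "kwargs": {"offset": [[0,0,1.5],[0,0,1.5],[0,0,1.5],[0,0,0],[0,0,0]], "twist": [[0,0,0.13],[0,0,0.13],[0,0,0.13],[0,0,0],[0,0,0]], "grip": [0.4,0.4,0.4,0.4,0.4]}}

```text
time: 4.95
ee_pos: [0.5538, -0.1908, 0.1724]
tcp_rot: [-170.1, 4.1, -23.4]
wrist_force: [0.4, 0.9, 0.7]
opening: 0.0341
grasp_force: 0.0
```

Run:
```python
from h import *
plan(.6037,.0446,.121,-47.4)
p=shot('wrist')
for t,z in [('collar_grip',.104),('slotted_top',.077)]:
    print(t,[(np.round(x['p'],2),np.round(x['position']).tolist(),at_z(p,x['position'],z).round(4).tolist()) for x in finder.pinpoint(p,t)[:4]])
save(p,'w3.png')
```

```text
pos [ 0.5538 -0.1908  0.1724] yaw -23.38 offset cm [ -4.38 -22.29   9.46] twist z 0.419
collar_grip [(np.float64(0.57), [9.0, 302.0], [0.603, 0.0471, 0.104])]
slotted_top [(np.float64(0.72), [36.0, 283.0], [0.6046, 0.0475, 0.077])]
```

View pics/w3.png

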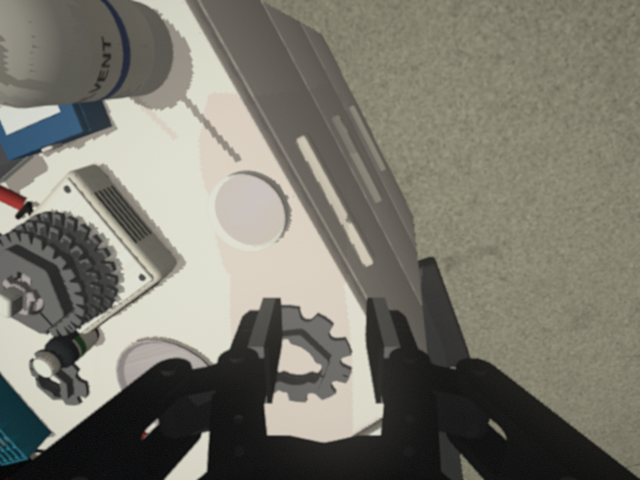

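The arm strayed: it swung to y=-0.19 and tilted. The picture shows the stack at far left (30,280) and the gripper above the large ring. Checking the joints.

Run:
```python
from h import *
o=bot.get_obs(); print(o['q'].round(1),o['tcp_rot'],o['ee_pos'],o['time'])
```

```text
[-23.2  12.8   9.4  90.6   9.9 179.9] [-170.06616051    4.03417987  -23.18349892] [ 0.55503499 -0.18906596  0.17262012] 5.1
```

```bash
cat >> h.py <<'E'
def untilt(yaw):
    T=tcp(); print('untilt',R.from_matrix(T[:3,:3].T@Rm([180,0,yaw])).as_rotvec().round(3))
E
python3 - <<'E'
from h import *
untilt(-8)
E
```

```text
untilt [-0.182  0.047 -0.27 ]
```

Call:
{"fn": "move_arm", "kwargs": {"offset": [[0,0,-2],[0,0,-2],[0,0,-2]], "twist": [[-0.061,0.016,-0.09],[-0.061,0.016,-0.09],[-0.061,0.016,-0.09]], "grip": [0.4,0.4,0.4]}}

```text
time: 5.4
ee_pos: [0.5554, -0.1963, 0.2321]
tcp_rot: [179.8, -0.0, -7.8]
wrist_force: [0.3, -0.6, -0.3]
opening: 0.034
grasp_force: 0.0
```

Call:
{"fn": "move_arm", "kwargs": {"offset": [[0,0,0],[0,0,0],[0,0,0],[0,0,0],[0,0,0]], "twist": [[0,0,-0.14],[0,0,-0.14],[0,0,-0.14],[0,0,-0.14],[0,0,-0.14]], "grip": [0.4,0.4,0.4,0.4,0.4]}}

```text
time: 5.9
ee_pos: [0.5554, -0.1959, 0.2315]
tcp_rot: [180.0, 0.0, 32.5]
wrist_force: [-0.2, 0.1, 0.3]
opening: 0.0341
grasp_force: 0.0
```

Call:
{"fn": "move_arm", "kwargs": {"offset": [[0,0,0],[0,0,0],[0,0,0],[0,0,0],[0,0,0]], "twist": [[0,0,-0.14],[0,0,-0.14],[0,0,-0.14],[0,0,-0.14],[0,0,-0.14]], "grip": [0.4,0.4,0.4,0.4,0.4]}}

```text
time: 6.4
ee_pos: [0.5554, -0.1959, 0.2315]
tcp_rot: [180.0, 0.1, 72.6]
wrist_force: [0.5, -0.1, -0.0]
opening: 0.0342
grasp_force: 0.0
```

Call:
{"fn": "move_arm", "kwargs": {"offset": [[0,0,0],[0,0,0],[0,0,0],[0,0,0],[0,0,0]], "twist": [[0,0,-0.14],[0,0,-0.14],[0,0,-0.14],[0,0,-0.14],[0,0,-0.14]], "grip": [0.4,0.4,0.4,0.4,0.4]}}

```text
time: 6.9
ee_pos: [0.5554, -0.1959, 0.2315]
tcp_rot: [-180.0, 0.1, 112.7]
wrist_force: [-0.7, -0.5, -0.3]
opening: 0.0341
grasp_force: 0.0
```

Run:
```python
from h import *
plan(.6037,.0446,.16,132.6); untilt(132.6); print(bot.get_obs()['q'].round(1))
```

```text
pos [ 0.5554 -0.1959  0.2315] yaw 112.69 offset cm [20.33 13.74  7.12] twist z -0.347
untilt [-0.001  0.001 -0.347]
[-19.4  10.   13.2  93.2  -0.1  47.9]
```

Call:
{"fn": "move_arm", "kwargs": {"offset": [[4,2.7,0],[4,2.7,0],[4,2.7,0],[4,2.7,0],[4.33,2.94,0]], "twist": [[0,0,0],[0,0,0],[0,0,0],[0,0,0],[0,0,0]], "grip": [0.4,0.4,0.4,0.4,0.4]}}

```text
time: 7.4
ee_pos: [0.6047, 0.0439, 0.2314]
tcp_rot: [180.0, 0.0, 112.3]
wrist_force: [0.1, -0.4, 0.3]
opening: 0.0343
grasp_force: 0.0
```

Call:
{"fn": "move_arm", "kwargs": {"offset": [[0,0,2.4],[0,0,2.4],[0,0,2.4],[0,0,0],[0,0,0]], "twist": [[0,0,-0.116],[0,0,-0.116],[0,0,-0.116],[0,0,0],[0,0,0]], "grip": [0.4,0.4,0.4,0.4,0.4]}}

```text
time: 7.9
ee_pos: [0.6045, 0.0415, 0.1594]
tcp_rot: [-179.9, -0.0, 132.1]
wrist_force: [-0.2, -1.2, 1.8]
opening: 0.0338
grasp_force: 0.0
```

Run:
```python
from h import *
plan(.6037,.0446,.121,132.6)
p=shot('wrist')
print([(np.round(x['p'],2),at_z(p,x['position'],.104).round(4).tolist()) for x in finder.pinpoint(p,'collar_grip')[:2]])
P=np.array([at_depth(p,(a,b),p['depth'][b,a]) for b in range(0,480,2) for a in range(0,640,2)])
m=(P[:,2]>.107)&(P[:,2]<.115)&(np.hypot(P[:,0]-.604,P[:,1]-.046)<.02)
if m.sum()>5: print(m.sum(),cv2.minAreaRect(P[m][:,:2].astype(np.float32)*1000),np.median(P[m][:,2]))
```

```text
pos [0.6045 0.0415 0.1594] yaw 132.06 offset cm [0.28 0.15 3.84] twist z -0.01
[(np.float64(0.56), [0.6023, 0.0424, 0.104])]
233 ((602.952392578125, 45.2190055847168), (12.338972091674805, 17.796968460083008), 42.68723678588867) 0.1113951638719767
```

Call:
{"fn": "move_arm", "kwargs": {"offset": [[0.33,0.14,1.3],[0,0,1.3],[0,0,1.2],[0,0,0]], "twist": [[0,0,-0.01],[0,0,0],[0,0,0],[0,0,0]], "grip": [0.4,0.4,0.4,0.4]}}

```text
time: 8.4
ee_pos: [0.6022, 0.044, 0.1175]
tcp_rot: [-179.7, -0.2, 132.7]
wrist_force: [-0.9, 0.9, -0.2]
opening: 0.0339
grasp_force: 0.0
```

Call:
{"fn": "move_arm", "kwargs": {"offset": [[0,0,0],[0,0,0],[0,0,0],[0,0,0]], "twist": [[0,0,0],[0,0,0],[0,0,0],[0,0,0]], "grip": [0,0,0,0], "force": 80}}

```text
time: 8.8
ee_pos: [0.6037, 0.0443, 0.1207]
tcp_rot: [-180.0, -0.0, 132.8]
wrist_force: [1.2, 2.2, -0.3]
opening: 0.0093
grasp_force: 79.7
```

Call:
{"fn": "move_arm", "kwargs": {"offset": [[0,0,-0.3],[0,0,-0.3],[0,0,-0.3],[0,0,0],[0,0,0]], "twist": [[0,0,0],[0,0,0],[0,0,0],[0,0,0],[0,0,0]], "grip": [0,0,0,0,0]}}

```text
time: 9.3
ee_pos: [0.6035, 0.0443, 0.1282]
tcp_rot: [-179.9, -0.1, 132.7]
wrist_force: [5.9, 2.8, -11.6]
opening: 0.0094
grasp_force: 78.4
```

Call:
{"fn": "move_arm", "kwargs": {"offset": [[0,0,-0.05],[0,0,0],[0,0,0],[0,0,0],[0,0,0]], "twist": [[0,0,0],[0,0,-0.1],[0,0,-0.1],[0,0,-0.1],[0,0,-0.1]], "grip": [0,0,0,0,0]}}

```text
time: 9.8
ee_pos: [0.6037, 0.0444, 0.1286]
tcp_rot: [-179.9, -0.1, 155.9]
wrist_force: [7.5, 3.7, -11.0]
opening: 0.0094
grasp_force: 78.4
```

Run:
```python
from h import *
o=bot.get_obs();print(o['wrist_force'],o['torque'],o['ee_pos'],o['tcp_rot'])
```

```text
[  7.46726425   3.67581941 -10.9623974 ] [ 0.74385894 -1.46734804 -0.00311523] [0.60367077 0.04444541 0.12856775] [-1.79945207e+02 -1.10810801e-01  1.55910674e+02]
```

Torque about z is nil, so the collar is turning freely. Continuing to the released stop (yaw 192.6) and letting it down.

Call:
{"fn": "move_arm", "kwargs": {"offset": [[0,0,0],[0,0,0],[0,0,0],[0,0,0],[0,0,0]], "twist": [[0,0,-0.13],[0,0,-0.13],[0,0,-0.13],[0,0,-0.13],[0,0,-0.13]], "grip": [0,0,0,0,0]}}

```text
time: 10.3
ee_pos: [0.6038, 0.0447, 0.1286]
tcp_rot: [179.9, -0.1, -166.8]
wrist_force: [7.3, 5.7, -11.6]
opening: 0.0094
grasp_force: 78.4
```

Run:
```python
from h import *
o=bot.get_obs();print(o['wrist_force'],o['torque'],o['ee_pos'],o['tcp_rot'])
```

```text
[  7.33042188   5.7041903  -11.57884394] [ 1.180948   -1.6327601  -0.26196636] [0.60379265 0.04473962 0.12861547] [ 1.79945452e+02 -9.63631086e-02 -1.66764348e+02]
```

Call:
{"fn": "move_arm", "kwargs": {"offset": [[0,0,0.35],[0,0,0.35],[0,0,0.35],[0,0,0],[0,0,0]], "twist": [[0,0,0],[0,0,0],[0,0,0],[0,0,0],[0,0,0]], "grip": [0,0,0,0,0]}}

```text
time: 10.8
ee_pos: [0.6039, 0.0448, 0.1191]
tcp_rot: [180.0, -0.0, -167.1]
wrist_force: [4.7, 5.7, -6.6]
opening: 0.0094
grasp_force: 79.0
```

Run:
```python
from h import *
o=bot.get_obs();print(o['wrist_force'],o['torque'],o['ee_pos'],o['tcp_rot'])
```

```text
[ 4.73329883  5.70402358 -6.60465655] [ 1.05724318 -1.27470345 -0.08977933] [0.60390308 0.04479519 0.1190555 ] [ 1.79950731e+02 -3.50259672e-02 -1.67075881e+02]
```

Call:
{"fn": "move_arm", "kwargs": {"offset": [[0,0,0],[0,0,0],[0,0,-2.5],[0,0,-2.5],[0,0,0]], "twist": [[0,0,0],[0,0,0],[0,0,0],[0,0,0],[0,0,0]], "grip": [0.4,0.4,0.4,0.6,0.8]}}

```text
time: 11.3
ee_pos: [0.6045, 0.0439, 0.1734]
tcp_rot: [-179.9, 0.2, -167.1]
wrist_force: [-0.1, -0.9, 0.5]
opening: 0.062
grasp_force: 0.0
```

Call:
{"fn": "move_arm", "kwargs": {"offset": [[0,0,0],[0,0,0],[0,0,0],[0,0,0]], "twist": [[0,0,0.13],[0,0,0.13],[0,0,0.13],[0,0,0.135]], "grip": [0.85,0.85,0.85,0.85]}}

```text
time: 11.7
ee_pos: [0.6032, 0.0439, 0.1689]
tcp_rot: [-179.9, -0.1, 162.5]
wrist_force: [0.4, 0.0, -0.4]
opening: 0.0723
grasp_force: 0.0
```

Run:
```python
from h import *
plan(.604,.0448,.101,162.7)
p=shot('wrist'); save(p,'w4.png')
P=np.array([at_depth(p,(a,b),p['depth'][b,a]) for b in range(0,480,2) for a in range(0,640,2)])
for lo,hi in [(.107,.115),(.089,.096)]:
    m=(P[:,2]>lo)&(P[:,2]<hi)&(np.hypot(P[:,0]-.604,P[:,1]-.046)<.045)
    print(m.sum(),cv2.minAreaRect(P[m][:,:2].astype(np.float32)*1000),np.median(P[m][:,2]))
```

```text
pos [0.6032 0.0439 0.1689] yaw 162.5 offset cm [-0.06  0.12  6.79] twist z -0.003
194 ((603.1254272460938, 44.84687042236328), (17.437152862548828, 12.591442108154297), 13.851248741149902) 0.10980597604412408
2221 ((603.260498046875, 45.04361343383789), (62.022315979003906, 69.02633666992188), 12.460518836975098) 0.09305280417071038
```

View pics/w4.png

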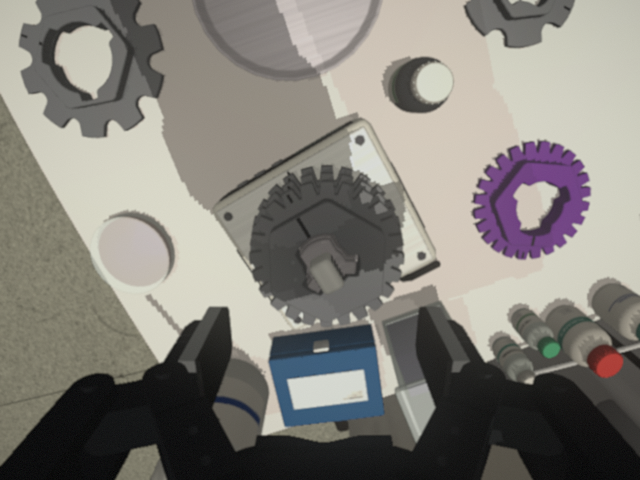

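The collar is released: the bar at (325,270) is in line with the keyline and its top is at 0.110. Now the top slotted ring.

Call:
{"fn": "move_arm", "kwargs": {"offset": [[-0.05,0.1,2],[0,0,2],[0,0,2],[0,0,0.4],[0,0,0]], "twist": [[0,0,0],[0,0,0],[0,0,0],[0,0,0],[0,0,0]], "grip": [0.85,0.85,0.85,0.85,0.85]}}

```text
time: 12.25
ee_pos: [0.6036, 0.0447, 0.1047]
tcp_rot: [-179.9, -0.2, 162.9]
wrist_force: [0.4, -0.2, 0.2]
opening: 0.0726
grasp_force: 0.0
```

Call:
{"fn": "move_arm", "kwargs": {"offset": [[0,0,0.3],[0,0,0.3],[0,0,0]], "twist": [[0,0,0],[0,0,0],[0,0,0]], "grip": [0.85,0.85,0.85]}}

```text
time: 12.55
ee_pos: [0.6042, 0.0449, 0.0995]
tcp_rot: [-179.9, -0.1, 162.8]
wrist_force: [0.1, 0.1, -0.4]
opening: 0.0729
grasp_force: 0.0
```

Call:
{"fn": "move_arm", "kwargs": {"offset": [[0,0,0],[0,0,0],[0,0,0]], "twist": [[0,0,0],[0,0,0],[0,0,0]], "grip": [0.5,0.5,0.5], "force": 45}}

```text
time: 12.85
ee_pos: [0.6043, 0.0448, 0.1]
tcp_rot: [-179.9, -0.0, 162.8]
wrist_force: [-1.1, -1.1, 3.9]
opening: 0.0606
grasp_force: 48.4
```

Call:
{"fn": "move_arm", "kwargs": {"offset": [[0,0,-0.5],[0,0,-1],[0,0,-1],[0,0,-1],[0,0,-1]], "twist": [[0,0,0],[0,0,0],[0,0,0],[0,0,0],[0,0,0]], "grip": [0.5,0.5,0.5,0.5,0.5]}}

```text
time: 13.35
ee_pos: [0.6043, 0.045, 0.1455]
tcp_rot: [-180.0, -0.0, 162.8]
wrist_force: [-0.2, 0.4, -1.3]
opening: 0.0604
grasp_force: 49.2
```

Call:
{"fn": "move_arm", "kwargs": {"offset": [[0,0,-2],[0,0,-2],[0,0,0]], "twist": [[0,0,0],[0,0,0],[0,0,0]], "grip": [0.5,0.5,0.5]}}

```text
time: 13.65
ee_pos: [0.6054, 0.045, 0.1878]
tcp_rot: [180.0, 0.2, 162.8]
wrist_force: [0.5, 0.3, -0.8]
opening: 0.061
grasp_force: 49.3
```

Run:
```python
from h import *
T=tcp(); print(bot.get_obs()['wrist_force'],bot.get_obs()['opening'])
p=shot('side')
P=np.array([at_depth(p,(a,b),p['depth'][b,a]) for b in range(0,480,2) for a in range(0,640,2)])
m=(P[:,2]>.003)&(P[:,2]<.02)&(np.hypot(P[:,0]-.442,P[:,1]-.073)<.08)
print(cv2.minAreaRect(P[m][:,:2].astype(np.float32)*1000))
for n in ['side','scene']:
    p=shot(n); 
    print([(np.round(x['p'],2),at_z(p,x['position'],0).round(4).tolist()) for x in finder.pinpoint(p,'dish')[:2]])
    if n=='scene': save(p,'s1.png',(180,150,460,360),2.5)
plan(.442,.073,.16)
```

```text
[ 0.50734427  0.3137294  -0.76439553] 0.060979390869745125
((434.9942626953125, 70.0378189086914), (126.42168426513672, 132.26626586914062), 73.03752899169922)
[(np.float64(0.62), [0.4438, 0.0699, 0.0]), (np.float64(0.26), [0.4863, 0.2179, 0.0])]
[(np.float64(0.73), [0.4433, 0.0708, -0.0]), (np.float64(0.6), [0.5838, 0.1198, 0.0])]
pos [0.6038 0.0449 0.183 ] yaw 162.82 offset cm [16.28 -2.09  2.35] twist z 0
```

View pics/s1.png

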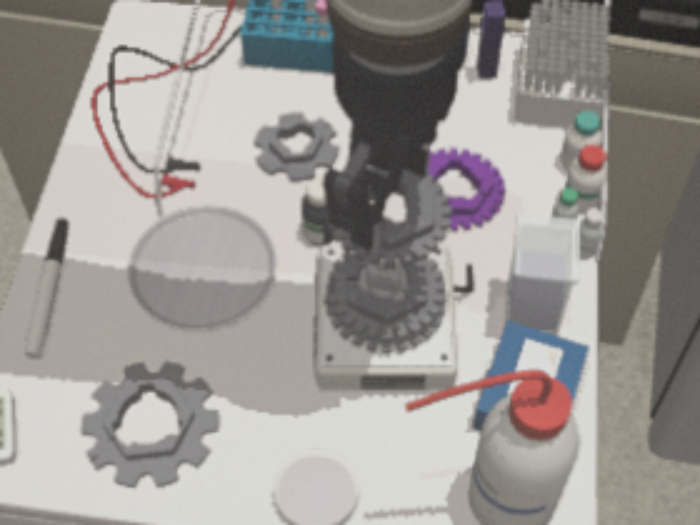

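The ring is off. The stack below shows slotted_mid on slotted_low at (385,290), and the dish is empty at (203,265). Taking the ring to the dish at (0.443, 0.071).

Call:
{"fn": "move_arm", "kwargs": {"offset": [[4,-0.57,0],[4,-0.57,0],[4,-0.57,0],[4.1,-0.57,1.5],[0,0,3]], "twist": [[0,0,0],[0,0,0],[0,0,0],[0,0,0],[0,0,0]], "grip": [0.5,0.5,0.5,0.5,0.5]}}

```text
time: 14.4
ee_pos: [0.441, 0.0713, 0.1408]
tcp_rot: [180.0, 0.1, 162.9]
wrist_force: [1.7, 0.6, -1.0]
opening: 0.0606
grasp_force: 49.5
```

Call:
{"fn": "move_arm", "kwargs": {"offset": [[0,0,4],[0,0,3.5],[0,0,2],[0,0,0.7],[0,0,0]], "twist": [[0,0,0],[0,0,0],[0,0,0],[0,0,0],[0,0,0]], "grip": [0.5,0.5,0.5,0.5,0.5]}}

```text
time: 14.9
ee_pos: [0.4426, 0.0705, 0.0366]
tcp_rot: [-179.9, -0.2, 162.8]
wrist_force: [0.4, -0.9, -1.7]
opening: 0.0606
grasp_force: 49.4
```

Call:
{"fn": "move_arm", "kwargs": {"offset": [[0,0,0.4],[0,0,0.3],[0,0,0.2],[0,0,0]], "twist": [[0,0,0],[0,0,0],[0,0,0],[0,0,0]], "grip": [0.5,0.5,0.5,0.5]}}

```text
time: 15.3
ee_pos: [0.4435, 0.0706, 0.0286]
tcp_rot: [-179.9, -0.1, 162.8]
wrist_force: [-0.4, 0.8, -2.1]
opening: 0.0605
grasp_force: 49.5
```

Call:
{"fn": "move_arm", "kwargs": {"offset": [[0,0,0.15],[0,0,0.1],[0,0,0]], "twist": [[0,0,0],[0,0,0],[0,0,0]], "grip": [0.5,0.5,0.5]}}

```text
time: 15.6
ee_pos: [0.4435, 0.0706, 0.0261]
tcp_rot: [-179.9, -0.1, 162.8]
wrist_force: [0.1, 0.6, -1.5]
opening: 0.0606
grasp_force: 49.5
```

Call:
{"fn": "move_arm", "kwargs": {"offset": [[0,0,0],[0,0,0],[0,0,-3],[0,0,-5],[0,0,-5]], "twist": [[0,0,0],[0,0,0],[0,0,0],[0,0,0],[0,0,0]], "grip": [0.85,0.85,0.85,0.85,0.85]}}

```text
time: 16.1
ee_pos: [0.4429, 0.0706, 0.1572]
tcp_rot: [-179.9, -0.2, 162.8]
wrist_force: [1.9, 0.2, 0.9]
opening: 0.0726
grasp_force: 0.0
```

Run:
```python
from h import *
plan(.604,.0449,.16,162.7)
```

```text
pos [0.4429 0.0706 0.1572] yaw 162.83 offset cm [-16.15   2.3   -0.32] twist z 0.002
```

Call:
{"fn": "move_arm", "kwargs": {"offset": [[-4,0.58,0],[-4,0.58,0],[-4,0.58,0],[-4.15,0.56,0],[0,0,2]], "twist": [[0,0,0],[0,0,0],[0,0,0],[0,0,0],[0,0,0]], "grip": [0.85,0.85,0.85,0.85,0.85]}}

```text
time: 16.6
ee_pos: [0.6098, 0.0443, 0.1361]
tcp_rot: [180.0, 0.1, 162.8]
wrist_force: [-1.2, -0.7, -1.0]
opening: 0.0725
grasp_force: 0.0
```

Run:
```python
from h import *
p=shot('wrist')
P=np.array([at_depth(p,(a,b),p['depth'][b,a]) for b in range(0,480,2) for a in range(0,640,2)])
for lo,hi in [(.105,.115),(.074,.081)]:
    m=(P[:,2]>lo)&(P[:,2]<hi)&(np.hypot(P[:,0]-.604,P[:,1]-.046)<.045)
    print(m.sum(),cv2.minAreaRect(P[m][:,:2].astype(np.float32)*1000),np.median(P[m][:,2]))
plan(.604,.0449,.0845,162.7)
```

```text
299 ((603.0213012695312, 44.89033889770508), (18.096181869506836, 12.50866985321045), 13.30385684967041) 0.10966098317848338
2199 ((602.8782348632812, 45.03667449951172), (62.10096740722656, 68.84278869628906), 72.00615692138672) 0.07752753549359581
pos [0.606  0.0444 0.1312] yaw 162.77 offset cm [ 0.18 -0.    4.68] twist z 0.001
```

Call:
{"fn": "move_arm", "kwargs": {"offset": [[0,0,2],[0,0,1.5],[0,0,1.1],[0,0,0],[0,0,0]], "twist": [[0,0,0],[0,0,0],[0,0,0],[0,0,0],[0,0,0]], "grip": [0.85,0.85,0.85,0.85,0.85]}}

```text
time: 17.15
ee_pos: [0.6045, 0.045, 0.0903]
tcp_rot: [-179.9, -0.1, 162.8]
wrist_force: [1.4, 0.2, -0.2]
opening: 0.0726
grasp_force: 0.0
```

Call:
{"fn": "move_arm", "kwargs": {"offset": [[0,0,0],[0,0,0],[0,0,0],[0,0,0]], "twist": [[0,0,0],[0,0,0],[0,0,0],[0,0,0]], "grip": [0.5,0.5,0.5,0.5]}}

```text
time: 17.55
ee_pos: [0.6051, 0.0452, 0.0916]
tcp_rot: [180.0, 0.0, 162.8]
wrist_force: [-2.4, 0.1, 4.7]
opening: 0.0595
grasp_force: 47.1
```

Call:
{"fn": "move_arm", "kwargs": {"offset": [[0,0,0],[0,0,0],[0,0,0.4],[0,0,0.3],[0,0,0]], "twist": [[0,0,0],[0,0,0],[0,0,0],[0,0,0],[0,0,0]], "grip": [0.85,0.85,0.85,0.85,0.85]}}

```text
time: 18.05
ee_pos: [0.6042, 0.0449, 0.0819]
tcp_rot: [-179.9, -0.2, 162.8]
wrist_force: [-0.5, -0.4, -0.6]
opening: 0.0726
grasp_force: 0.0
```

Call:
{"fn": "move_arm", "kwargs": {"offset": [[0,0,0],[0,0,0],[0,0,0],[0,0,0]], "twist": [[0,0,0],[0,0,0],[0,0,0],[0,0,0]], "grip": [0.5,0.5,0.5,0.5]}}

```text
time: 18.45
ee_pos: [0.6049, 0.0451, 0.0833]
tcp_rot: [-180.0, -0.0, 162.8]
wrist_force: [0.3, 1.3, 5.3]
opening: 0.0606
grasp_force: 52.5
```

Call:
{"fn": "move_arm", "kwargs": {"offset": [[0,0,-0.5],[0,0,-1.5],[0,0,-2],[0,0,-2],[0,0,-2]], "twist": [[0,0,0],[0,0,0],[0,0,0],[0,0,0],[0,0,0]], "grip": [0.5,0.5,0.5,0.5,0.5]}}

```text
time: 18.95
ee_pos: [0.6045, 0.0449, 0.1643]
tcp_rot: [-179.9, -0.1, 162.8]
wrist_force: [0.0, -0.2, -1.7]
opening: 0.0605
grasp_force: 50.8
```

Call:
{"fn": "move_arm", "kwargs": {"offset": [[0,0,-1],[4,-0.57,0],[4,-0.57,0],[4,-0.57,0],[4.1,-0.57,1]], "twist": [[0,0,0],[0,0,0],[0,0,0],[0,0,0],[0,0,0]], "grip": [0.5,0.5,0.5,0.5,0.5]}}

```text
time: 19.45
ee_pos: [0.443, 0.0709, 0.1638]
tcp_rot: [-180.0, -0.0, 162.8]
wrist_force: [0.3, 0.2, 0.6]
opening: 0.0609
grasp_force: 51.3
```

Call:
{"fn": "move_arm", "kwargs": {"offset": [[0,0,3.5],[0,0,3.5],[0,0,2],[0,0,1.5],[0,0,0]], "twist": [[0,0,0],[0,0,0],[0,0,0],[0,0,0],[0,0,0]], "grip": [0.5,0.5,0.5,0.5,0.5]}}

```text
time: 19.95
ee_pos: [0.4425, 0.0704, 0.0561]
tcp_rot: [-179.8, -0.3, 162.8]
wrist_force: [-0.1, 0.3, -0.9]
opening: 0.0609
grasp_force: 51.3
```

Call:
{"fn": "move_arm", "kwargs": {"offset": [[0,0,1],[0,0,0.5],[0,0,0.2],[0,0,0.1],[0,0,0]], "twist": [[0,0,0],[0,0,0],[0,0,0],[0,0,0],[0,0,0]], "grip": [0.5,0.5,0.5,0.5,0.5]}}

```text
time: 20.45
ee_pos: [0.4441, 0.0707, 0.0402]
tcp_rot: [-179.9, -0.1, 162.8]
wrist_force: [0.1, -0.5, -0.6]
opening: 0.0606
grasp_force: 51.3
```

Call:
{"fn": "move_arm", "kwargs": {"offset": [[0,0,0.1],[0,0,0],[0,0,0],[0,0,-3],[0,0,-5]], "twist": [[0,0,0],[0,0,0],[0,0,0],[0,0,0],[0,0,0]], "grip": [0.5,0.85,0.85,0.85,0.85]}}

```text
time: 20.95
ee_pos: [0.4423, 0.0704, 0.1173]
tcp_rot: [-179.8, -0.4, 162.8]
wrist_force: [1.1, 0.1, 0.6]
opening: 0.0723
grasp_force: 0.0
```

Call:
{"fn": "move_arm", "kwargs": {"offset": [[0,0,-4],[-4,0.58,0],[-4,0.58,0],[-4,0.58,0],[-4.1,0.56,0]], "twist": [[0,0,0],[0,0,0],[0,0,0],[0,0,0],[0,0,0]], "grip": [0.85,0.85,0.85,0.85,0.85]}}

```text
time: 21.45
ee_pos: [0.6064, 0.0449, 0.1589]
tcp_rot: [-180.0, -0.0, 162.8]
wrist_force: [1.2, 0.1, 1.1]
opening: 0.0725
grasp_force: 0.0
```

Call:
{"fn": "move_arm", "kwargs": {"offset": [[0,0,2],[0,0,2],[0,0,0],[0,0,0]], "twist": [[0,0,0],[0,0,0],[0,0,0],[0,0,0]], "grip": [0.85,0.85,0.85,0.85]}}

```text
time: 21.85
ee_pos: [0.6045, 0.0452, 0.119]
tcp_rot: [-179.9, -0.1, 162.8]
wrist_force: [-0.0, 0.5, 0.7]
opening: 0.0726
grasp_force: 0.0
```

Run:
```python
from h import *
p=shot('wrist'); save(p,'w5.png')
P=np.array([at_depth(p,(a,b),p['depth'][b,a]) for b in range(0,480,2) for a in range(0,640,2)])
for lo,hi in [(.105,.115),(.059,.066)]:
    m=(P[:,2]>lo)&(P[:,2]<hi)&(np.hypot(P[:,0]-.604,P[:,1]-.046)<.045)
    print(m.sum(),cv2.minAreaRect(P[m][:,:2].astype(np.float32)*1000),np.median(P[m][:,2]))
for lo,hi in [(.034,.046),(.012,.03)]:
    m=(P[:,2]>lo)&(P[:,2]<hi)&(np.hypot(P[:,0]-.443,P[:,1]-.071)<.065); print('dish',m.sum(), m.sum()>9 and cv2.minAreaRect(P[m][:,:2].astype(np.float32)*1000),np.median(P[m][:,2]))
plan(.604,.0449,.0685,162.7)
```

```text
558 ((604.3483276367188, 45.99001693725586), (87.82750701904297, 22.649080276489258), 72.81647491455078) 0.10989971605413959
1555 ((600.144287109375, 46.10333251953125), (62.11565399169922, 63.645408630371094), 72.056884765625) 0.062091505869361824
dish 24 ((474.81109619140625, 62.600765228271484), (14.316898345947266, 4.341071605682373), 73.22408294677734) 0.034431379927282166
dish 840 ((478.3519287109375, 59.550682067871094), (68.52481842041016, 19.410734176635742), 72.18370056152344) 0.02391437548505558
pos [0.6049 0.0452 0.1199] yaw 162.83 offset cm [ 0.07 -0.05  5.14] twist z 0.002
```

View pics/w5.png

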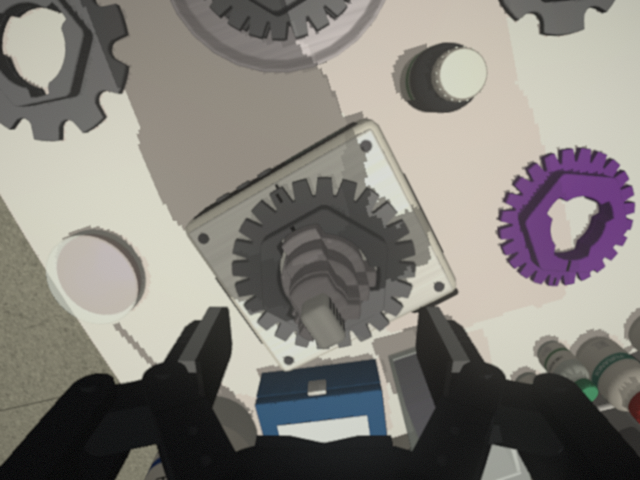

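The last slotted ring (slotted_low) is on the hub at (322,265), and the stack in the dish is level at the expected height. Gripping it.

Call:
{"fn": "move_arm", "kwargs": {"offset": [[0,0,2],[0,0,2],[0,0,1.1],[0,0,0],[0,0,0]], "twist": [[0,0,0],[0,0,0],[0,0,0],[0,0,0],[0,0,0]], "grip": [0.85,0.85,0.85,0.85,0.85]}}

```text
time: 22.4
ee_pos: [0.605, 0.0452, 0.069]
tcp_rot: [-180.0, -0.0, 162.8]
wrist_force: [-0.3, -0.2, -0.2]
opening: 0.0723
grasp_force: 0.0
```

Call:
{"fn": "move_arm", "kwargs": {"offset": [[0,0,0],[0,0,0],[0,0,0],[0,0,0]], "twist": [[0,0,0],[0,0,0],[0,0,0],[0,0,0]], "grip": [0.5,0.5,0.5,0.5]}}

```text
time: 22.8
ee_pos: [0.6054, 0.0453, 0.0697]
tcp_rot: [180.0, 0.1, 162.8]
wrist_force: [-1.6, 0.7, 6.5]
opening: 0.0604
grasp_force: 49.0
```

Call:
{"fn": "move_arm", "kwargs": {"offset": [[0,0,-0.5],[0,0,-1.5],[0,0,-2],[0,0,-2],[0,0,-2]], "twist": [[0,0,0],[0,0,0],[0,0,0],[0,0,0],[0,0,0]], "grip": [0.5,0.5,0.5,0.5,0.5]}}

```text
time: 23.3
ee_pos: [0.6048, 0.0452, 0.1498]
tcp_rot: [-179.9, -0.0, 162.8]
wrist_force: [-0.2, -0.4, -0.6]
opening: 0.0607
grasp_force: 49.1
```

Call:
{"fn": "move_arm", "kwargs": {"offset": [[0,0,-1.5],[4,-0.57,0],[4,-0.57,0],[4,-0.57,0],[4.15,-0.57,1]], "twist": [[0,0,0],[0,0,0],[0,0,0],[0,0,0],[0,0,0]], "grip": [0.5,0.5,0.5,0.5,0.5]}}

```text
time: 23.8
ee_pos: [0.4429, 0.0712, 0.1545]
tcp_rot: [-180.0, 0.0, 162.8]
wrist_force: [-0.3, 0.1, -0.8]
opening: 0.0606
grasp_force: 49.2
```

Call:
{"fn": "move_arm", "kwargs": {"offset": [[0,0,3],[0,0,3],[0,0,2],[0,0,0.5],[0,0,0]], "twist": [[0,0,0],[0,0,0],[0,0,0],[0,0,0],[0,0,0]], "grip": [0.5,0.5,0.5,0.5,0.5]}}

```text
time: 24.3
ee_pos: [0.4434, 0.071, 0.0683]
tcp_rot: [-179.9, -0.1, 162.8]
wrist_force: [0.1, -0.2, -1.0]
opening: 0.0607
grasp_force: 49.3
```

Call:
{"fn": "move_arm", "kwargs": {"offset": [[0,0,0.5],[0,0,0.3],[0,0,0.1],[0,0,0]], "twist": [[0,0,0],[0,0,0],[0,0,0],[0,0,0]], "grip": [0.5,0.5,0.5,0.5]}}

```text
time: 24.7
ee_pos: [0.4437, 0.071, 0.0592]
tcp_rot: [-179.9, -0.1, 162.8]
wrist_force: [0.4, 0.1, -1.4]
opening: 0.0607
grasp_force: 49.3
```

Call:
{"fn": "move_arm", "kwargs": {"offset": [[0,0,0.2],[0,0,0.1],[0,0,0],[0,0,0],[0,0,-3]], "twist": [[0,0,0],[0,0,0],[0,0,0],[0,0,0],[0,0,0]], "grip": [0.5,0.5,0.85,0.85,0.85]}}

```text
time: 25.2
ee_pos: [0.4416, 0.0707, 0.0832]
tcp_rot: [-179.8, -0.4, 162.8]
wrist_force: [-0.3, 0.2, 0.1]
opening: 0.0725
grasp_force: 0.0
```

Call:
{"fn": "move_arm", "kwargs": {"offset": [[0,0,-4],[0,-3.6,-4],[0,-3.6,-4],[0,-3.6,-2],[0,-3.6,0]], "twist": [[0,0,0],[0,0,0],[0,0,0],[0,0,0],[0,0,0]], "grip": [0.85,0.85,0.85,0.85,0.85]}}

```text
time: 25.7
ee_pos: [0.4033, -0.0628, 0.2238]
tcp_rot: [-180.0, 0.2, 162.9]
wrist_force: [0.2, -1.3, -0.8]
opening: 0.0727
grasp_force: 0.0
```

```bash
cat >> h.py <<'E'
def cloud(p,s=1): 
    vv,uu=np.mgrid[0:480:s,0:640:s]; d=(np.stack([uu,vv],-1)-[p['cx'],p['cy']])/p['f']; q=d.copy()
    for _ in range(10): q=d/(1+p['k1']*(q**2).sum(-1,keepdims=True))
    Z=p['depth'][::s,::s,None]; C=np.concatenate([q*Z,Z],-1)
    return C@p['T'][:3,:3].T+p['T'][:3,3]
def rect(P,lo,hi,c,r):
    m=(P[...,2]>lo)&(P[...,2]<hi)&(np.hypot(P[...,0]-c[0],P[...,1]-c[1])<r)
    if m.sum()>9:
        (c,s,a)=cv2.minAreaRect(P[m][:,:2].astype(np.float32)*1000); cc,rr=cv2.minEnclosingCircle(P[m][:,:2].astype(np.float32)*1000)
        print(m.sum(),'rect',np.round(c,1),np.round(s,1),round(a,1),'circ',np.round(cc,1),round(rr,1),'z',np.median(P[m][:,2]).round(4))
E
python3 - <<'E'
from h import *
for _ in range(3): p=shot('wrist')
plan(.438,-.078,.2); P=cloud(p)
for t in ['ring_large','ring_middle']: print(t,[(np.round(x['p'],2),np.round(x['position']),at_z(p,x['position'],0).round(4).tolist()) for x in finder.pinpoint(p,t)[:2]])
rect(P,.003,.009,(.438,-.078),.062); rect(P,.012,.02,(.438,-.078),.05)
rect(P,.03,.043,(.443,.071),.065); rect(P,.045,.053,(.443,.071),.065)
u,v=proj(p,[.438,-.078,.01]).astype(int); print(u,v); save(p,'w6.png',(max(u-140,0),max(v-140,0),u+140,v+140),2)
E
```

```text
pos [ 0.4025 -0.063   0.2209] yaw 162.63 offset cm [-3.83 -0.37  2.09] twist z 0
ring_large []
ring_middle []
5176 rect [436.8 -79.3] [117.4 113.4] 44.0 circ [437.2 -77.7] 61.4 z 0.0061
1868 rect [441.4 -77.9] [69.5 62.2] 20.2 circ [441.4 -78. ] 34.9 z 0.016
5641 rect [442.   71.2] [95.9 95.4] 79.9 circ [442.2  70.7] 48.7 z 0.0388
2477 rect [441.7  71. ] [63.2 70.1] 71.5 circ [441.7  71. ] 35.3 z 0.0489
321 247
```

View pics/w6.png

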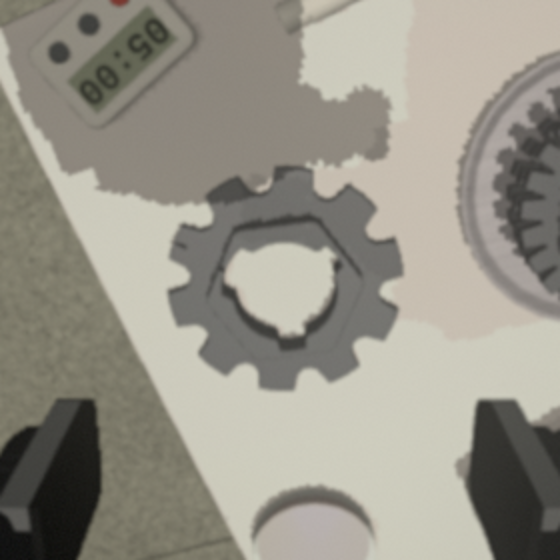

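The large ring is at (285,285), with its black rim mark at (180,245), so its +x is about 230°. The slotted stack in the dish lies flat and centred with its top at 0.049. I confirm the groove direction by polar scan.

```bash
cat >> h.py <<'E'
def grooves(P,c,z0,r=(.0235,.0265)):
    "angles (deg) about c where the bore is open at radius r, below z0"
    d=P[...,:2]-c; rr=np.hypot(d[...,0],d[...,1]); a=np.degrees(np.arctan2(d[...,1],d[...,0]))%360
    m=(rr>r[0])&(rr<r[1]); h=[]
    for k in range(0,360,6):
        s=m&(a>=k)&(a<k+6); h.append(np.median(P[s][:,2])<z0 if s.sum() else -1)
    print('open at',[k+3 for k,v in zip(range(0,360,6),h) if v==1])
E
python3 - <<'E'
from h import *
p=shot('wrist'); P=cloud(p)
grooves(P,(.4414,-.078),.010); grooves(P,(.4414,-.078),.010,(.022,.0245))
plan(.4415,-.078,.06,200.2)
E
```

```text
open at [3, 99, 105, 111, 117, 213, 219, 225, 231, 237, 243, 249, 255, 339, 345, 351, 357]
open at [3, 9, 15, 21, 27, 33, 39, 51, 57, 75, 93, 99, 105, 111, 117, 213, 219, 225, 231, 237, 243, 249, 255, 261, 267, 291, 297, 303, 315, 321, 333, 339, 345, 351, 357]
pos [ 0.4029 -0.0611  0.2202] yaw 162.84 offset cm [-4.22 -0.46 16.01] twist z -0.652
```

Call:
{"fn": "move_arm", "kwargs": {"offset": [[-4.22,-0.46,0],[0,0,3],[0,0,3],[0,0,3],[0,0,3]], "twist": [[0,0,0],[0,0,-0.13],[0,0,-0.13],[0,0,-0.13],[0,0,-0.13]], "grip": [0.85,0.85,0.85,0.85,0.85]}}

```text
time: 26.5
ee_pos: [0.4416, -0.0773, 0.0987]
tcp_rot: [180.0, -0.1, -167.0]
wrist_force: [0.2, -0.1, 1.3]
opening: 0.0724
grasp_force: 0.0
```

Call:
{"fn": "move_arm", "kwargs": {"offset": [[0,0,2],[0,0,0],[0,0,0],[0,0,0]], "twist": [[0,0,-0.132],[0,0,0],[0,0,0],[0,0,0]], "grip": [0.85,0.85,0.85,0.85]}}

```text
time: 26.9
ee_pos: [0.4424, -0.0782, 0.0818]
tcp_rot: [-180.0, -0.0, -159.9]
wrist_force: [-0.5, 0.4, 0.1]
opening: 0.0731
grasp_force: 0.0
```

Run:
```python
from h import *
p=shot('wrist'); P=cloud(p)
rect(P,.012,.02,(.4414,-.078),.05)
plan(.4415,-.078,.023,200.2)
```

```text
5342 rect [441.3 -77.9] [69.7 62.4] 79.8 circ [441.3 -77.9] 35.0 z 0.016
pos [ 0.4424 -0.0783  0.0818] yaw -159.92 offset cm [0.07 0.06 5.88] twist z -0.002
```

Call:
{"fn": "move_arm", "kwargs": {"offset": [[0.09,0,2.5],[0,0,2],[0,0,1.4],[0,0,0],[0,0,0]], "twist": [[0,0,0],[0,0,0],[0,0,0],[0,0,0],[0,0,0]], "grip": [0.85,0.85,0.85,0.85,0.85]}}

```text
time: 27.45
ee_pos: [0.441, -0.0789, 0.0222]
tcp_rot: [-180.0, -0.1, -159.8]
wrist_force: [-0.8, -0.2, 0.6]
opening: 0.0724
grasp_force: 0.0
```

Call:
{"fn": "move_arm", "kwargs": {"offset": [[0,0,0],[0,0,0],[0,0,0],[0,0,0]], "twist": [[0,0,0],[0,0,0],[0,0,0],[0,0,0]], "grip": [0.5,0.5,0.5,0.5]}}

```text
time: 27.85
ee_pos: [0.4415, -0.079, 0.0231]
tcp_rot: [-179.9, 0.0, -159.8]
wrist_force: [-1.1, 0.7, 5.9]
opening: 0.0607
grasp_force: 48.8
```

Call:
{"fn": "move_arm", "kwargs": {"offset": [[0,0,-0.5],[0,0,-3],[0,0,-3.5],[0,0,-3.5],[0,0,-3.5]], "twist": [[0,0,0],[0,0,0],[0,0,0.13],[0,0,0.13],[0,0,0.13]], "grip": [0.5,0.5,0.5,0.5,0.5]}}

```text
time: 28.35
ee_pos: [0.4407, -0.0788, 0.1634]
tcp_rot: [-180.0, -0.1, 177.5]
wrist_force: [0.7, 0.1, -2.2]
opening: 0.0605
grasp_force: 49.9
```

Call:
{"fn": "move_arm", "kwargs": {"offset": [[0,0,-1],[0,0,0],[0,0,0],[0,0,0]], "twist": [[0,0,0.13],[0,0,0.13],[0,0,0],[0,0,0]], "grip": [0.5,0.5,0.5,0.5]}}

```text
time: 28.75
ee_pos: [0.4407, -0.0787, 0.1714]
tcp_rot: [-179.9, -0.1, 163.2]
wrist_force: [-1.1, 0.6, -1.9]
opening: 0.0608
grasp_force: 49.9
```

Run:
```python
from h import *
plan(.6042,.0451,.175,162.7); print(tcp()[:3,2])
p=shot('wrist'); P=cloud(p); c=tcp()[:3,3]
rect(P,c[2]-.011,c[2]-.004,c,.05)
```

```text
pos [ 0.4407 -0.0787  0.1714] yaw 163.15 offset cm [-12.06  16.59  -0.39] twist z 0.008
[-1.97770241e-03 -5.61924339e-04 -9.99997886e-01]
10310 rect [440.2 -76.2] [63.1 76.1] 14.4 circ [434.2 -77.3] 43.9 z 0.1642
```

Run:
```python
from h import *
p=shot('side'); P=cloud(p)
C=p['color'].astype(int); m=(C[...,0]>130)&(C[...,1]<75)&(C[...,2]<75); m[:, :390]=0; m[:,460:]=0; m[:150]=0;m[260:]=0
Q=P[m]; Q=Q[(Q[:,0]>.4)&(Q[:,0]<.9)]; i=np.argsort(Q[:,1])[::-1]; print(len(Q)); print(Q[i[:5]].round(3)); print(Q.min(0),Q.max(0))
plan()
```

```text
260
[[ 0.73  -0.062  0.163]
 [ 0.719 -0.063  0.164]
 [ 0.715 -0.064  0.163]
 [ 0.73  -0.064  0.164]
 [ 0.722 -0.065  0.164]]
[ 0.64194278 -0.10767908  0.16262339] [ 0.74181492 -0.06189727  0.20510568]
pos [ 0.4406 -0.0787  0.1712] yaw 163.1 offset cm [0. 0. 0.] twist z 0
```

Call:
{"fn": "move_arm", "kwargs": {"offset": [[1.2,3.95,0],[1.2,3.95,0],[1.2,3.95,0],[-3.91,1.19,0],[-3.91,1.19,0]], "twist": [[0,0,0],[0,0,0],[0,0,0],[0,0,0],[0,0,0]], "grip": [0.5,0.5,0.5,0.5,0.5]}}

```text
time: 29.35
ee_pos: [0.5236, 0.0466, 0.1716]
tcp_rot: [-180.0, -0.0, 163.3]
wrist_force: [0.3, 0.2, -0.8]
opening: 0.0602
grasp_force: 50.0
```

Call:
{"fn": "move_arm", "kwargs": {"offset": [[-3.91,1.19,0],[-3.91,1.19,0],[0,0,0],[0,0,0],[0,0,0]], "twist": [[0,0,0],[0,0,0],[0,0,0.007],[0,0,0],[0,0,0]], "grip": [0.5,0.5,0.5,0.5,0.5]}}

```text
time: 29.85
ee_pos: [0.6039, 0.0447, 0.1711]
tcp_rot: [-179.9, -0.1, 162.6]
wrist_force: [-0.3, 0.5, -2.1]
opening: 0.0606
grasp_force: 50.0
```

Run:
```python
from h import *
plan(.6043,.0451,.0695,162.7)
p=shot('wrist'); P=cloud(p); rect(P,.105,.114,(.604,.045),.02)
```

```text
pos [0.6039 0.0447 0.1711] yaw 162.6 offset cm [-0.05  0.06 10.16] twist z -0.002
308 rect [605.7  42.5] [17.3  8.7] 40.8 circ [604.   44.4] 8.8 z 0.1098
```

Call:
{"fn": "move_arm", "kwargs": {"offset": [[-0.05,0.06,1.5],[0,0,1.5],[0,0,1],[0,0,1],[0,0,0.5]], "twist": [[0,0,0],[0,0,0],[0,0,0],[0,0,0],[0,0,0]], "grip": [0.5,0.5,0.5,0.5,0.5]}}

```text
time: 30.4
ee_pos: [0.6046, 0.045, 0.1145]
tcp_rot: [-179.9, -0.2, 162.5]
wrist_force: [0.5, 0.4, -1.6]
opening: 0.0605
grasp_force: 50.0
```

Call:
{"fn": "move_arm", "kwargs": {"offset": [[0,0,0.5],[0,0,0.5],[0,0,0.5],[0,0,0.5],[0,0,0.5]], "twist": [[0,0,0],[0,0,0],[0,0,0],[0,0,0],[0,0,0]], "grip": [0.5,0.5,0.5,0.5,0.5]}}

```text
time: 30.9
ee_pos: [0.6053, 0.0451, 0.0908]
tcp_rot: [-179.9, -0.1, 162.5]
wrist_force: [-0.9, 0.5, -1.4]
opening: 0.0608
grasp_force: 50.0
```

Call:
{"fn": "move_arm", "kwargs": {"offset": [[0.08,0,0.3],[0,0,0.4],[0,0,0.4],[0,0,0.4],[0,0,0]], "twist": [[0,0,0],[0,0,0],[0,0,0],[0,0,0],[0,0,0]], "grip": [0.5,0.5,0.5,0.5,0.5]}}

```text
time: 31.4
ee_pos: [0.6041, 0.0453, 0.0753]
tcp_rot: [-179.9, -0.1, 162.5]
wrist_force: [0.4, 0.1, -0.9]
opening: 0.0606
grasp_force: 50.0
```

Call:
{"fn": "move_arm", "kwargs": {"offset": [[0,0,0.3],[0,0,0.3],[0,0,0],[0,0,0]], "twist": [[0,0,0],[0,0,0],[0,0,0],[0,0,0]], "grip": [0.5,0.5,0.5,0.5]}}

```text
time: 31.8
ee_pos: [0.6044, 0.0453, 0.07]
tcp_rot: [-179.9, -0.1, 162.5]
wrist_force: [0.2, -1.3, -1.3]
opening: 0.0605
grasp_force: 50.0
```

Call:
{"fn": "move_arm", "kwargs": {"offset": [[0,0,0.1],[0,0,0],[0,0,0],[0,0,0],[0,0,-3]], "twist": [[0,0,0],[0,0,0],[0,0,0],[0,0,0],[0,0,0]], "grip": [0.5,0.5,0.85,0.85,0.85]}}

```text
time: 32.3
ee_pos: [0.6025, 0.0452, 0.0956]
tcp_rot: [-179.8, -0.4, 162.5]
wrist_force: [0.0, 0.0, -0.6]
opening: 0.0728
grasp_force: 0.0
```

Call:
{"fn": "move_arm", "kwargs": {"offset": [[0,0,-4],[0,0,-4],[0,0,-4],[0,0,0],[0,0,0]], "twist": [[0,0,0],[0,0,0],[0,0,0],[0,0,0],[0,0,0]], "grip": [0.85,0.85,0.85,0.85,0.85]}}

```text
time: 32.8
ee_pos: [0.6052, 0.0454, 0.2201]
tcp_rot: [-180.0, 0.0, 162.5]
wrist_force: [-0.7, 0.2, -0.4]
opening: 0.0726
grasp_force: 0.0
```

Run:
```python
from h import *
p=shot('wrist'); P=cloud(p); save(p,'w7.png')
rect(P,.105,.114,(.604,.045),.02); rect(P,.058,.066,(.604,.045),.045); rect(P,.048,.056,(.604,.045),.06)
for n in ['scene','side']:
    q=shot(n); print([(np.round(x['p'],2),at_z(q,x['position'],0).round(4).tolist()) for x in finder.pinpoint(q,'ring_small')[:3]])
plan(.484,.218,.22)
```

```text
545 rect [603.3  44.9] [17.9 12.7] 12.2 circ [603.3  45.1] 9.8 z 0.1097
3340 rect [604.8  44.8] [62.  69.3] 73.0 circ [604.9  44.7] 34.8 z 0.0621
7434 rect [605.1  44.7] [106.3 108.2] 29.8 circ [605.3  44.8] 54.4 z 0.0521
[(np.float64(0.64), [0.4877, 0.2153, -0.0])]
[(np.float64(0.79), [0.483, 0.2176, 0.0])]
pos [0.6042 0.0454 0.2176] yaw 162.54 offset cm [16.65 12.86 -0.2 ] twist z 0
```

View pics/w7.png

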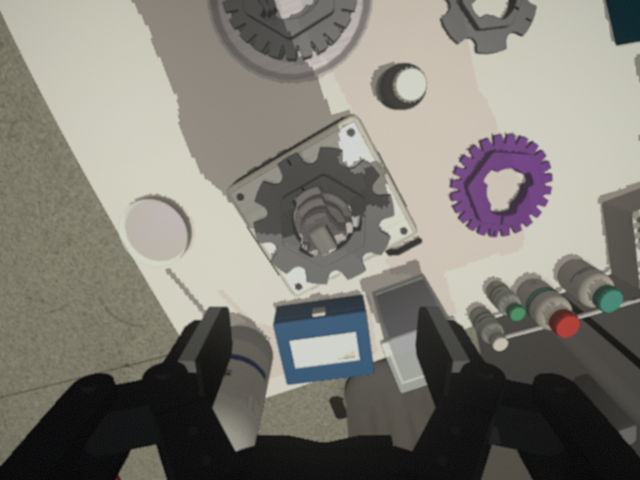

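The large ring sits home on the hub at (320,215), boss top at 0.062. Next, the small ring.

Call:
{"fn": "move_arm", "kwargs": {"offset": [[3.5,2.6,0],[3.5,2.6,0],[3.5,2.6,0],[3.5,2.6,0],[0.6,2.4,0]], "twist": [[0,0,0],[0,0,0],[0,0,0],[0,0,0],[0,0,0]], "grip": [0.75,0.75,0.75,0.75,0.75]}}

```text
time: 33.55
ee_pos: [0.5011, 0.2129, 0.2192]
tcp_rot: [-179.9, -0.1, 162.6]
wrist_force: [1.8, -0.5, 0.5]
opening: 0.0641
grasp_force: 0.0
```

Run:
```python
from h import *
for _ in range(3): p=shot('wrist')
P=cloud(p); c=(.485,.217)
rect(P,.012,.02,c,.04); rect(P,.003,.009,c,.05)
for r in [(.0235,.0265),(.0215,.024),(.0195,.022),(.0175,.0195)]: grooves(P,c,.010,r)
plan(*c,.06)
u,v=proj(p,[*c,.01]).astype(int); print(u,v); save(p,'w8.png',(max(u-140,0),max(v-120,0),u+140,v+120),2.5)
```

```text
1321 rect [485.8 217.5] [44.1 49.3] 51.7 circ [485.8 217.3] 24.8 z 0.016
3646 rect [483.1 216.9] [89.5 85.1] 65.6 circ [485.7 216.4] 49.1 z 0.0061
open at [3, 33, 39, 45, 51, 57, 87, 93, 99, 105, 111, 117, 123, 129, 135, 141, 147, 153, 159, 165, 171, 177, 183, 189, 195, 201, 207, 213, 219, 225, 231, 237, 243, 249, 273, 279, 285, 291, 297, 303, 309, 315, 345, 351, 357]
open at [105, 111, 117, 123, 153, 159, 165, 171, 177, 183, 189, 213, 219, 225, 231, 237, 243, 249]
open at []
open at [9, 15, 21, 27, 33, 39, 57, 63, 303]
pos [0.5032 0.2124 0.2184] yaw 162.68 offset cm [ 1.84 -0.07 15.84] twist z 0
321 186
```

View pics/w8.png

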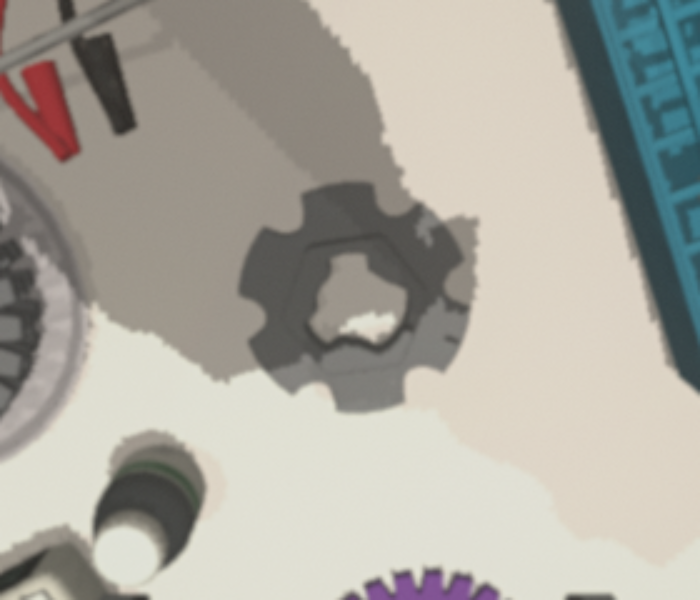

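The small ring is at (355,297), with its black mark at about (450,335), so its +x is about 51.7°. I confirm with a scan at the smaller bore radius, then approach at yaw 201.7.

Run:
```python
from h import *
p=shot('wrist'); P=cloud(p); c=(.4858,.2174)
rect(P,.012,.02,c,.04)
for r in [(.0145,.017),(.013,.015)]: grooves(P,c,.010,r)
plan(*c,.08,201.7)
```

```text
1334 rect [485.8 217.5] [44.  49.5] 51.8 circ [485.9 217.5] 24.8 z 0.016
open at [3, 9, 15, 21, 27, 33, 57, 81, 87, 93, 153, 159, 165, 171, 177, 183, 189, 297, 303, 309, 315]
open at [3, 9, 15, 21, 51, 57, 87, 93, 99, 147, 153, 159, 165, 171, 177, 183, 189, 195, 273, 303, 309, 315, 321, 351, 357]
pos [0.5035 0.2115 0.2185] yaw 162.61 offset cm [ 1.83  0.07 13.85] twist z -0.682
```

Call:
{"fn": "move_arm", "kwargs": {"offset": [[1.83,0.07,0],[0,0,3],[0,0,3],[0,0,3],[0,0,3]], "twist": [[0,0,0],[0,0,-0.136],[0,0,-0.136],[0,0,-0.136],[0,0,-0.136]], "grip": [0.65,0.65,0.65,0.65,0.65]}}

```text
time: 34.25
ee_pos: [0.4865, 0.216, 0.0977]
tcp_rot: [-180.0, -0.1, -166.1]
wrist_force: [0.3, -1.0, 0.5]
opening: 0.0558
grasp_force: 0.0
```

Call:
{"fn": "move_arm", "kwargs": {"offset": [[0,0,2],[0,0,0],[0,0,0],[0,0,0]], "twist": [[0,0,-0.138],[0,0,0],[0,0,0],[0,0,0]], "grip": [0.65,0.65,0.65,0.65]}}

```text
time: 34.65
ee_pos: [0.4872, 0.2172, 0.0807]
tcp_rot: [180.0, 0.0, -158.6]
wrist_force: [0.4, -0.2, 0.2]
opening: 0.0559
grasp_force: 0.0
```

Run:
```python
from h import *
p=shot('wrist'); P=cloud(p); c=(.4858,.2174)
rect(P,.012,.02,c,.04)
for r in [(.0145,.017),(.013,.015)]: grooves(P,c,.010,r)
plan(*c,.0265,201.7)
```

```text
3491 rect [485.5 217.3] [49.3 44.2] 21.4 circ [485.7 217.5] 25.0 z 0.016
open at [3, 9, 15, 21, 27, 33, 39, 45, 51, 57, 63, 69, 75, 81, 87, 93, 291, 297, 303, 309, 315]
open at [3, 9, 15, 21, 27, 33, 39, 45, 51, 57, 63, 69, 75, 81, 87, 93, 99, 105, 177, 183, 291, 297, 303, 309, 315, 357]
pos [0.4872 0.2174 0.0807] yaw -158.56 offset cm [0.13 0.05 5.42] twist z -0.004
```

Call:
{"fn": "move_arm", "kwargs": {"offset": [[0.15,0,2.2],[0,0,2],[0,0,1.2],[0,0,0],[0,0,0]], "twist": [[0,0,-0.004],[0,0,0],[0,0,0],[0,0,0],[0,0,0]], "grip": [0.65,0.65,0.65,0.65,0.65]}}

```text
time: 35.2
ee_pos: [0.4852, 0.2169, 0.0261]
tcp_rot: [180.0, -0.1, -158.2]
wrist_force: [-0.3, 1.3, -0.7]
opening: 0.0555
grasp_force: 0.0
```

Call:
{"fn": "move_arm", "kwargs": {"offset": [[0,0,0],[0,0,0],[0,0,0],[0,0,0]], "twist": [[0,0,0],[0,0,0],[0,0,0],[0,0,0]], "grip": [0.35,0.35,0.35,0.35]}}

```text
time: 35.6
ee_pos: [0.4858, 0.2169, 0.0269]
tcp_rot: [-180.0, 0.0, -158.2]
wrist_force: [-0.7, -2.6, 6.4]
opening: 0.0426
grasp_force: 45.6
```

Call:
{"fn": "move_arm", "kwargs": {"offset": [[0,0,-0.5],[0,0,-3],[0,0,-4],[0,0,-4],[0,0,-4]], "twist": [[0,0,0],[0,0,0],[0,0,0],[0,0,-0.145],[0,0,-0.145]], "grip": [0.35,0.35,0.35,0.35,0.35]}}

```text
time: 36.1
ee_pos: [0.4848, 0.2169, 0.1823]
tcp_rot: [180.0, -0.1, -141.2]
wrist_force: [0.7, 0.7, -0.6]
opening: 0.0427
grasp_force: 46.1
```

Call:
{"fn": "move_arm", "kwargs": {"offset": [[0,0,0],[0,0,0],[0,0,0],[0,0,0],[0,0,0]], "twist": [[0,0,-0.145],[0,0,-0.145],[0,0,-0.145],[0,0,-0.145],[0,0,-0.145]], "grip": [0.35,0.35,0.35,0.35,0.35]}}

```text
time: 36.6
ee_pos: [0.485, 0.217, 0.1807]
tcp_rot: [179.9, -0.0, -99.7]
wrist_force: [0.1, 1.3, -1.5]
opening: 0.0431
grasp_force: 46.1
```

Call:
{"fn": "move_arm", "kwargs": {"offset": [[0,0,0],[0,0,0],[0,0,0],[0,0,0],[0,0,0]], "twist": [[0,0,-0.145],[0,0,-0.145],[0,0,-0.145],[0,0,-0.145],[0,0,-0.145]], "grip": [0.35,0.35,0.35,0.35,0.35]}}

```text
time: 37.1
ee_pos: [0.485, 0.217, 0.1807]
tcp_rot: [179.9, 0.0, -58.1]
wrist_force: [-0.6, -0.1, -0.4]
opening: 0.0428
grasp_force: 46.1
```

Call:
{"fn": "move_arm", "kwargs": {"offset": [[0,0,0],[0,0,0],[0,0,0],[0,0,0],[0,0,0]], "twist": [[0,0,-0.145],[0,0,-0.145],[0,0,-0.145],[0,0,-0.145],[0,0,-0.145]], "grip": [0.35,0.35,0.35,0.35,0.35]}}

```text
time: 37.6
ee_pos: [0.485, 0.217, 0.1806]
tcp_rot: [180.0, 0.1, -16.6]
wrist_force: [-0.3, -0.1, -0.8]
opening: 0.0427
grasp_force: 46.1
```

Run:
```python
from h import *
p=shot('scene')
plan(.6043,.0451,.175,-17.3); print(bot.get_obs()['q'].round(1),bot.get_obs()['opening'])
```

```text
pos [0.485  0.217  0.1807] yaw -16.07 offset cm [16.22 13.22  0.55] twist z 0.021
[  24.1    1.6   -1.5   87.     0.  -139.8] 0.043131715779804576
```

Call:
{"fn": "move_arm", "kwargs": {"offset": [[3.24,2.64,0],[3.24,2.64,0],[3.24,2.64,0],[3.24,2.64,0],[3.24,2.64,0]], "twist": [[0,0,0],[0,0,0],[0,0,0],[0,0,0],[0,0,0]], "grip": [0.35,0.35,0.35,0.35,0.35]}}

```text
time: 38.15
ee_pos: [0.6024, 0.042, 0.1805]
tcp_rot: [180.0, 0.1, -17.1]
wrist_force: [-0.4, -0.1, 0.2]
opening: 0.0427
grasp_force: 46.2
```

Call:
{"fn": "move_arm", "kwargs": {"offset": [[0,0,1],[0,0,0],[0,0,0],[0,0,0]], "twist": [[0,0,0.021],[0,0,0],[0,0,0],[0,0,0]], "grip": [0.35,0.35,0.35,0.35]}}

```text
time: 38.55
ee_pos: [0.6013, 0.0445, 0.1707]
tcp_rot: [180.0, 0.1, -18.1]
wrist_force: [0.1, 0.4, -2.0]
opening: 0.0426
grasp_force: 46.2
```

Run:
```python
from h import *
plan(.6042,.0451,.1035,-17.3); print(bot.get_obs()['q'].round(1))
```

```text
pos [0.6013 0.0445 0.1707] yaw -18.07 offset cm [ 0.27 -0.15  6.72] twist z -0.013
[   4.2   11.5    8.2   86.8   -0.  -157.7]
```

Call:
{"fn": "move_arm", "kwargs": {"offset": [[0.27,-0.15,1],[0,0,1],[0,0,0.5],[0,0,0],[0,0,0]], "twist": [[0,0,-0.013],[0,0,0],[0,0,0],[0,0,0],[0,0,0]], "grip": [0.35,0.35,0.35,0.35,0.35]}}

```text
time: 39.05
ee_pos: [0.6045, 0.0441, 0.1449]
tcp_rot: [179.9, 0.1, -17.4]
wrist_force: [0.8, 0.4, -1.6]
opening: 0.0428
grasp_force: 46.2
```

Call:
{"fn": "move_arm", "kwargs": {"offset": [[0,0,0.5],[0,0,0.5],[0,0,0.5],[0,0,0.5],[0,0,0]], "twist": [[0,0,0],[0,0,0],[0,0,0],[0,0,0],[0,0,0]], "grip": [0.35,0.35,0.35,0.35,0.35]}}

```text
time: 39.55
ee_pos: [0.6042, 0.0439, 0.124]
tcp_rot: [179.9, 0.2, -17.4]
wrist_force: [-0.0, 0.8, -0.5]
opening: 0.0426
grasp_force: 46.2
```

Call:
{"fn": "move_arm", "kwargs": {"offset": [[-0.03,-0.1,0.2],[0,0,0.3],[0,0,0.3],[0,0,0.3],[0,0,0]], "twist": [[0,0,0],[0,0,0],[0,0,0],[0,0,0],[0,0,0]], "grip": [0.35,0.35,0.35,0.35,0.35]}}

```text
time: 40.05
ee_pos: [0.6043, 0.045, 0.1135]
tcp_rot: [179.9, 0.1, -17.4]
wrist_force: [-0.6, -0.2, -1.2]
opening: 0.0428
grasp_force: 46.1
```

Call:
{"fn": "move_arm", "kwargs": {"offset": [[0,0,0.3],[0,0,0.3],[0,0,0.2],[0,0,0],[0,0,0]], "twist": [[0,0,0],[0,0,0],[0,0,0],[0,0,0],[0,0,0]], "grip": [0.35,0.35,0.35,0.35,0.35]}}

```text
time: 40.55
ee_pos: [0.6044, 0.045, 0.1058]
tcp_rot: [179.9, 0.1, -17.4]
wrist_force: [-0.5, -0.5, -2.5]
opening: 0.0428
grasp_force: 46.1
```

Call:
{"fn": "move_arm", "kwargs": {"offset": [[0,0,0.15],[0,0,0.1],[0,0,0],[0,0,0]], "twist": [[0,0,0],[0,0,0],[0,0,0],[0,0,0]], "grip": [0.35,0.35,0.35,0.35]}}

```text
time: 40.95
ee_pos: [0.6046, 0.045, 0.1039]
tcp_rot: [179.9, 0.1, -17.4]
wrist_force: [-3.3, -0.7, 3.2]
opening: 0.043
grasp_force: 46.6
```

Call:
{"fn": "move_arm", "kwargs": {"offset": [[0,0,0],[0,0,0],[0,0,-3],[0,0,-3],[0,0,0]], "twist": [[0,0,0],[0,0,0],[0,0,0],[0,0,0],[0,0,0]], "grip": [0.6,0.6,0.6,0.6,0.6]}}

```text
time: 41.45
ee_pos: [0.6064, 0.0452, 0.1681]
tcp_rot: [-179.9, -0.3, -17.4]
wrist_force: [0.1, 1.1, -0.8]
opening: 0.0513
grasp_force: 0.0
```

Run:
```python
from h import *
for _ in range(3): p=shot('wrist')
P=cloud(p); c=(.604,.045)
rect(P,.105,.115,c,.02); rect(P,.088,.098,c,.03); rect(P,.078,.087,c,.045);rect(P,.058,.066,c,.045); rect(P,.048,.056,c,.06)
plan(.6042,.0451,.119,12.9); save(p,'w9.png')
```

```text
864 rect [603.8  44.9] [17.9 12.7] 13.4 circ [603.7  44.8] 9.8 z 0.1096
4347 rect [603.2  44.8] [44.  50.2] 70.7 circ [603.2  44.7] 25.1 z 0.093
8001 rect [604.   44.7] [80.  77.8] 70.4 circ [603.6  45. ] 40.3 z 0.083
374 rect [618.7  41.9] [38.5 58.9] 5.4 circ [615.3  41.3] 31.1 z 0.0618
6336 rect [606.4  44.7] [104.9 108.4] 1.3 circ [604.5  44.7] 54.6 z 0.052
pos [0.6047 0.0451 0.163 ] yaw -17.38 offset cm [-0.04  0.01  4.4 ] twist z -0.529
```

View pics/w9.png

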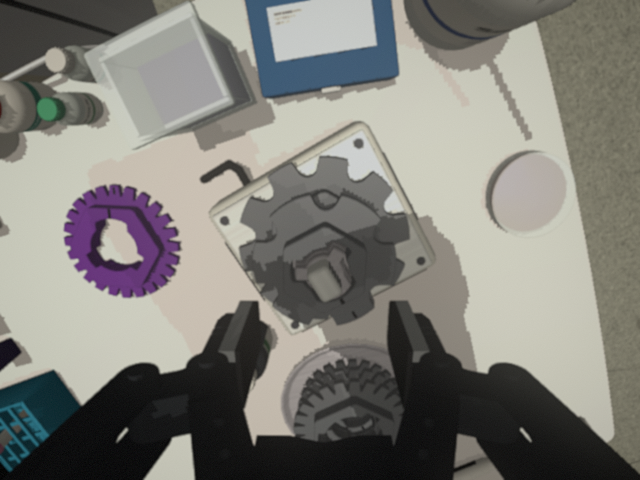

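Small ring is home: boss top 0.093, the same as the old top ring. The collar bar is at (327,275). Turning back to yaw 192.9 to grip it.

Call:
{"fn": "move_arm", "kwargs": {"offset": [[0,0,-4],[0,0,0],[0,0,0],[0,0,0],[0,0,0]], "twist": [[0,0,0],[0,0,0.145],[0,0,0.145],[0,0,0.145],[0,0,0.145]], "grip": [0.4,0.4,0.4,0.4,0.4]}}

```text
time: 42.1
ee_pos: [0.6044, 0.0451, 0.202]
tcp_rot: [179.8, 0.1, -51.0]
wrist_force: [-0.5, 0.1, 1.0]
opening: 0.0344
grasp_force: 0.0
```

Call:
{"fn": "move_arm", "kwargs": {"offset": [[0,0,0],[0,0,0],[0,0,0],[0,0,0],[0,0,0]], "twist": [[0,0,0.145],[0,0,0.145],[0,0,0.145],[0,0,0.145],[0,0,0.145]], "grip": [0.4,0.4,0.4,0.4,0.4]}}

```text
time: 42.6
ee_pos: [0.6044, 0.0451, 0.2019]
tcp_rot: [179.8, -0.1, -92.5]
wrist_force: [0.1, 0.0, 0.9]
opening: 0.0338
grasp_force: 0.0
```

Call:
{"fn": "move_arm", "kwargs": {"offset": [[0,0,0],[0,0,0],[0,0,0],[0,0,0],[0,0,0]], "twist": [[0,0,0.145],[0,0,0.145],[0,0,0.145],[0,0,0.145],[0,0,0.145]], "grip": [0.4,0.4,0.4,0.4,0.4]}}

```text
time: 43.1
ee_pos: [0.6044, 0.0451, 0.2019]
tcp_rot: [179.9, -0.2, -134.0]
wrist_force: [-0.3, -0.5, 0.1]
opening: 0.0341
grasp_force: 0.0
```

Call:
{"fn": "move_arm", "kwargs": {"offset": [[0,0,1],[0,0,2],[0,0,1],[0,0,0],[0,0,0]], "twist": [[0,0,0.145],[0,0,0.145],[0,0,0.145],[0,0,0.145],[0,0,0]], "grip": [0.4,0.4,0.4,0.4,0.4]}}

```text
time: 43.6
ee_pos: [0.604, 0.045, 0.1617]
tcp_rot: [180.0, -0.3, -167.1]
wrist_force: [0.5, 0.3, -0.0]
opening: 0.0339
grasp_force: 0.0
```

Run:
```python
from h import *
for _ in range(3): p=shot('wrist')
P=cloud(p); c=(.604,.045)
rect(P,.105,.115,c,.02); rect(P,.088,.098,c,.03)
plan(.6041,.045,.12,192.9); print(bot.get_obs()['q'].round(1))
```

```text
883 rect [603.   44.9] [18.2 12.4] 12.9 circ [603.  45.] 9.8 z 0.1098
4472 rect [603.4  45.1] [44.4 49.6] 70.8 circ [603.3  45. ] 24.8 z 0.0932
pos [0.6046 0.0451 0.1632] yaw -166.69 offset cm [0.04 0.   4.32] twist z 0.007
[ 4.3 12.   7.9 86.1 -0.  -9. ]
```

Call:
{"fn": "move_arm", "kwargs": {"offset": [[0.04,0,1.5],[0,0,1.5],[0,0,1.3],[0,0,0],[0,0,0]], "twist": [[0,0,0.007],[0,0,0],[0,0,0],[0,0,0],[0,0,0]], "grip": [0.4,0.4,0.4,0.4,0.4], "force": 80}}

```text
time: 44.25
ee_pos: [0.6039, 0.0449, 0.12]
tcp_rot: [180.0, -0.2, -167.3]
wrist_force: [0.3, -0.4, 0.6]
opening: 0.0338
grasp_force: 0.0
```

Call:
{"fn": "move_arm", "kwargs": {"offset": [[0,0,0],[0,0,0],[0,0,0],[0,0,0]], "twist": [[0,0,0],[0,0,0],[0,0,0],[0,0,0]], "grip": [0,0,0,0]}}

```text
time: 44.65
ee_pos: [0.6045, 0.0452, 0.1216]
tcp_rot: [180.0, -0.0, -167.3]
wrist_force: [-1.3, 1.5, 6.5]
opening: 0.0091
grasp_force: 79.0
```

Call:
{"fn": "move_arm", "kwargs": {"offset": [[0,0,-0.4],[0,0,-0.4],[0,0,-0.3],[0,0,0],[0,0,0]], "twist": [[0,0,0],[0,0,0],[0,0,0],[0,0,0],[0,0,0]], "grip": [0,0,0,0,0]}}

```text
time: 45.15
ee_pos: [0.6042, 0.0451, 0.1309]
tcp_rot: [180.0, -0.1, -167.3]
wrist_force: [3.0, 4.5, -11.8]
opening: 0.0091
grasp_force: 78.1
```

Run:
```python
from h import *
o=bot.get_obs();print(o['wrist_force'],o['torque'],o['ee_pos'],o['tcp_rot'])
```

```text
[  2.99220175   4.48416567 -11.83934735] [ 0.82054002 -0.83063637 -0.06809127] [0.6041536  0.04509543 0.13094018] [ 1.79987060e+02 -1.45309185e-01 -1.67319522e+02]
```

Call:
{"fn": "move_arm", "kwargs": {"offset": [[0,0,0],[0,0,0],[0,0,0],[0,0,0]], "twist": [[0,0,0.1],[0,0,0.1],[0,0,0.1],[0,0,0.1]], "grip": [0,0,0,0]}}

```text
time: 45.55
ee_pos: [0.6041, 0.0449, 0.1309]
tcp_rot: [-179.9, -0.1, 169.5]
wrist_force: [3.8, 2.4, -12.1]
opening: 0.0094
grasp_force: 78.1
```

Run:
```python
from h import *
o=bot.get_obs();print(o['wrist_force'],o['torque'],o['ee_pos'],o['tcp_rot'])
```

```text
[  3.83341035   2.43412089 -12.0798939 ] [ 0.54307857 -0.81977473 -0.05066486] [0.60413152 0.04487791 0.13091914] [-1.79928051e+02 -1.31318385e-01  1.69521662e+02]
```

Turning freely. On to the locked stop (yaw about 132.7).

Call:
{"fn": "move_arm", "kwargs": {"offset": [[0,0,0],[0,0,0],[0,0,0],[0,0,0],[0,0,0]], "twist": [[0,0,0.13],[0,0,0.13],[0,0,0.13],[0,0,0.13],[0,0,0.13]], "grip": [0,0,0,0,0]}}

```text
time: 46.05
ee_pos: [0.6039, 0.0446, 0.1308]
tcp_rot: [-179.8, -0.1, 132.2]
wrist_force: [2.6, 2.0, -11.4]
opening: 0.0094
grasp_force: 78.1
```

Run:
```python
from h import *
o=bot.get_obs();print(o['wrist_force'],o['torque'],o['ee_pos'],o['tcp_rot'])
```

```text
[  2.57705435   1.99650073 -11.37617004] [ 0.16200097 -0.56010227  0.0597706 ] [0.60392178 0.04456175 0.13082228] [-1.79816496e+02 -5.29103933e-02  1.32195692e+02]
```

Call:
{"fn": "move_arm", "kwargs": {"offset": [[0,0,0.3],[0,0,0.3],[0,0,0.25],[0,0,0],[0,0,0]], "twist": [[0,0,0],[0,0,0],[0,0,0],[0,0,0],[0,0,0]], "grip": [0,0,0,0,0]}}

```text
time: 46.55
ee_pos: [0.6041, 0.0447, 0.1235]
tcp_rot: [-179.9, -0.0, 132.6]
wrist_force: [-1.0, -1.4, -2.7]
opening: 0.0091
grasp_force: 79.1
```

Call:
{"fn": "move_arm", "kwargs": {"offset": [[0,0,0],[0,0,0],[0,0,-3],[0,0,-3],[0,0,0]], "twist": [[0,0,0],[0,0,0],[0,0,0],[0,0,0],[0,0,0]], "grip": [0.4,0.4,0.4,0.4,0.4]}}

```text
time: 47.05
ee_pos: [0.606, 0.0452, 0.1883]
tcp_rot: [179.8, 0.2, 132.5]
wrist_force: [-0.4, -0.2, -0.1]
opening: 0.0345
grasp_force: 0.0
```

Run:
```python
from h import *
for _ in range(3): p=shot('wrist')
P=cloud(p); c=(.604,.045)
rect(P,.105,.115,c,.02); rect(P,.09,.098,c,.03); rect(P,.079,.087,c,.045); rect(P,.048,.056,c,.06)
save(p,'w10.png'); plan()
q=shot('side'); print([(np.round(x['p'],2),at_z(q,x['position'],0).round(3).tolist()) for x in finder.pinpoint(q,'staining_jar')[:1]])
```

```text
746 rect [603.1  45.4] [12.4 17.4] 44.3 circ [603.2  45.1] 9.7 z 0.1114
3394 rect [603.8  45.1] [49.1 44.8] 43.8 circ [603.9  44.7] 25.1 z 0.0929
6914 rect [603.8  44.9] [80.2 78. ] 11.0 circ [603.8  44.6] 40.5 z 0.0829
5307 rect [604.2  45.5] [108.1 105.4] 42.0 circ [604.9  44.4] 54.5 z 0.052
pos [0.6044 0.0451 0.1829] yaw 132.53 offset cm [0. 0. 0.] twist z 0
[(np.float64(0.84), [0.72, 0.094, 0.0])]
```

View pics/w10.png

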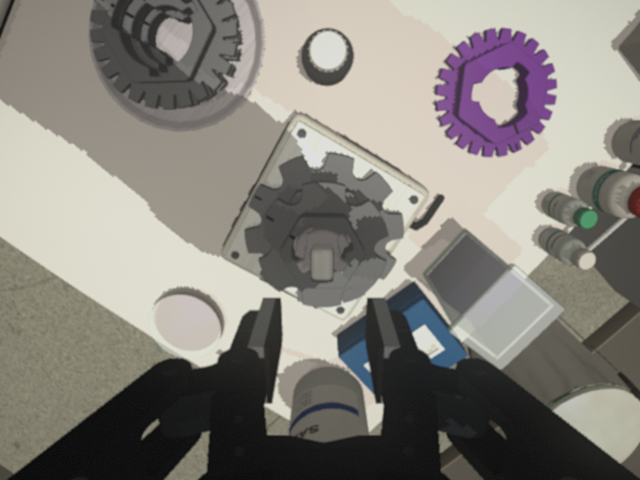

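The collar bar at (322,262) is at 134° with its top at 0.111, matching the locked start state. The new rings are seated, the slotted stack lies in the dish at (170,40), and the jar is upright. Handing in.

```bash
python3 -c "
from workcell import bot
print(bot.job_done())"
```

```text
the job is handed in; nothing more can be done
None
```

The changeover is done and handed in at about 47 s of robot time: the three slotted rings lie flat, boss up, in the dish; the large and small new rings are home on the hub (there was no middle ring this time); the collar is locked and let down; and the jar is still standing.

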